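# Walk the tall ash bin back to the stop rail

### The job

The tall ash bin has crept away from the low dark stop rail on the ledge. Lift the headrest off its top and set it on the slatted board, then walk the bin away from the robot without lifting it clear of the ledge: tip it onto its far bottom edge, swing it round on one far corner and then on the other, until it stands upright and square with its far side snug against the rail (a gap of a finger's width at most). Finally lay the headrest back across the middle of the bin's top as it was, and leave the other things where they are.

Things in the scene. Friction and masses are not known exactly. Their poses are not given: they have to be found in the camera images.
- bin: tall open-topped light ash bin standing upright, 110 (x) x 120 (y) x 210 mm high, walls and floor 10 mm thick (inside 90 x 100 mm), empty, 0.5 to 0.85 kg. Origin: centre of the underside; z up; x points away from the robot, towards the rail (the far side is +x); y to the left. A wall can be pinched at the rim, one finger inside. It starts about 40 to 75 mm short of the rail and within about 5 degrees of square with it
- bin_far_left (a point): bottom corner of the bin at its +x, +y side (far from the robot, left), on the underside: bin frame (55, 60, 0) mm
- bin_far_right (a point): bottom corner of the bin, far side, right: bin frame (55, -60, 0) mm
- bin_near_left (a point): bottom corner of the bin, near side, left: bin frame (-55, 60, 0) mm
- bin_near_right (a point): bottom corner of the bin, near side, right: bin frame (-55, -60, 0) mm
- bin_top (a point): centre of the bin's open top, level with the rim: bin frame (0, 0, 210) mm; the headrest's underside rests at this height
- headrest: loose light ash headrest block, 60 (x) x 170 (y) x 55 mm high, 0.3 kg; flat upright long sides 60 mm apart, 42 mm high in the middle and 55 mm high over the last 34 mm at each end. Origin: centre of the underside, z up. It starts lying across the bin's rim, long side along the bin's y, and overhangs left and right
- board: fixed low slatted wooden board, 114 (x) x 210 (y) mm, top 15 mm above the ledge; origin: centre of the underside, on the ledge. It lies to the left or the right of the bin and is empty
- rail: fixed low dark anodised aluminium stop rail on the ledge beyond the bin, 300 mm long (along its y), 20 mm high, 20 mm thick. Origin: on the ledge, in the middle of the face that looks to the bin and the robot; its x points away from the bin (the metal is at x = 0 to 20 mm), z up
- bucket: bystander: empty copper-toned aluminium bucket, 144 mm across the rim, 130 mm high with a wire bail at 140 mm; origin: centre of the underside. It stands on the other side of the bin from the board
- bottle: bystander: closed glass bottle with a cork, 68 mm across, 203 mm high, beyond the rail; origin: centre of the underside
- squeegee: bystander: black plastic shower squeegee lying flat, 14 mm high, blade 200 mm long along its y at x = 42 to 66 mm, handle 22 mm wide back to x = -57 mm; origin on the ledge, by the handle
- hourglass: bystander: sand timer, 52 mm across, 100 mm high, beyond the rail; origin: centre of the underside
- brush: bystander: wooden brush lying flat along y beyond the rail's right end; origin at its underside
- dish: bystander: small stone bowl, 76 mm across, 28 mm high, beyond the rail; origin: centre of the underside
Mind the look-alikes: they are no part of the job. What is shaped like the headrest but purple or yellow is not meant.

How it is judged (in metres and radians):
On the way, in this order (a step that is already met when the one before it is completed fails the run):
1. the headrest lies on the slatted board, let go of (horizontal distance between headrest and board below 0.06 m and height (world z) of headrest below 0.02 m and angle between headrest's own z axis and vertical below 0.08 rad and contact force between the fingers and headrest below 0.5 N), for 0.2 s.
2. the bin is tipped and swung round on one far corner, which stays where it was within 30 mm (angle between bin's own z axis and vertical above 0.08 rad and angle between the y axis of bin and the y axis of rail, either way round above 0.18 rad and distance of any of bin_far_left, bin_far_right from where it was at the start of the episode below 0.03 m), for 0.05 s.
3. still or again tipped, the bin has been swung back square (within 0.12 rad) on the way to the rail, at least 25 mm from its start (angle between bin's own z axis and vertical above 0.05 rad and angle between the y axis of bin and the y axis of rail, either way round below 0.12 rad and distance of bin from where it was at the start of the episode above 0.025 m), for 0.05 s.
At the end, for the whole second after the job is handed in: The bin stands upright and flat on the ledge in front of the rail (inside its length), both far bottom corners within 15 mm of the rail's face; the headrest lies flat across the bin's top, its centre within 30 mm of the top's centre and its long side within 0.25 rad of the bin's y; both at rest (angle between bin's own z axis and vertical below 0.04 rad and height (world z) of each of bin_far_left, bin_far_right, bin_near_left, bin_near_right below 0.006 m and x of bin_far_left in the frame of rail between -0.015 and 0.004 m and x of bin_far_right in the frame of rail between -0.015 and 0.004 m and y of bin_far_left in the frame of rail between -0.15 and 0.15 m and y of bin_far_right in the frame of rail between -0.15 and 0.15 m and distance between headrest and bin_top below 0.03 m and z of headrest in the frame of bin_top between -0.004 and 0.006 m and angle between the y axis of headrest and the y axis of bin, either way round below 0.25 rad and angle between headrest's own z axis and vertical below 0.05 rad and linear speed of each of bin, headrest below 0.02 m/s); the robot touches nothing.
It fails at once if the bin is lifted clear: all four bottom corners more than 12 mm above the ledge (height (world z) of each of bin_far_left, bin_far_right, bin_near_left, bin_near_right above 0.012 m).
It fails at once if the bin is tipped over (more than 0.7 rad) (angle between bin's own z axis and vertical above 0.7 rad).
It fails at once if a bystander is shifted more than 30 mm (distance of any of bucket, bottle, squeegee, hourglass, brush, dish from where it was at the start of the episode above 0.03 m).
It also fails if it takes over 72 s, if anything falls off the work surface, if the arm or the gripper's body presses on something with over 40 N, if the wrist force passes 120 N, or if a joint passes its speed limit or range.

### The arm

A 6-joint arm with a two-finger parallel gripper is mounted at the origin on the work surface. World frame = base frame: x ahead of the robot, y to its left, z up, the work surface at z = 0. Lengths are in mm, angles in rad, forces in N, time in s.
With the tool pointing down it reaches from about 350 to 875 mm from the base axis. Payload 4.2 kg.
Tool frame: the origin (TCP) lies between the finger pads; the fingertips stand 19 mm ahead of it and the grasp point (between the pads) is the TCP; y points along the fingers, z is the direction in which the jaws open and shut, and the axes are right-handed (so a half turn about y gives the same grasp; the last joint's range is limited). The gripper opens to 85 mm and grips with 20 to 120 N. Pads are 22 mm wide; open, the fingers measure 114 mm over their backs; the gripper's body (76 mm by 85 mm) begins 54 mm behind the grasp point. The pads swing forward as they close: fully open they stand 13 mm farther back than shut.
Start: joints at [-0.927, 0.385, 0.008, 0, -1.194, -0.259], TCP at [234.622, -579.268, 250.312] pointing down, gripper open.
Joint ranges: [-3.14, 3.14], [-1.21, 2.06], [-1.07, 1.41], [-3.16, 2.05], [-2.99, -0.16], [-3.1, 3.1]. Speed limits (rad/s): [2.79, 2.79, 3.14, 3.14, 3.14, 3.14].

### API

Orientations are given as a unit quaternion [x, y, z, w].
In Python, from bench import arm gives the robot as it stands.
- The arm moves only by the shell command python3 -m inch 'ROWS'. ROWS is JSON, a list of rows, each a list of 7 numbers: the opening, from 0 (shut) to 1 (fully open), then the shift along the tool's x, y, z in cm, then the turn, a rotation vector about the tool's x, y, z in degrees. A call has 1 to 20 rows; each row is the pose to reach, as a shift and turn from the pose commanded when the call began, along the tool's axes at that moment; what a row does not reach only later rows make up. A row lasts 1/12 s, in which the tool goes at most 41.7 mm and 7.16 degrees, less where a joint would pass 70% of its speed; a pose out of reach is approached as far as the arm can. A call with a gripper value outside its range is refused whole. The fingers move at their own pace and stop on an object; the grip force is fixed at half the most. Time passes only in rows, so rows that repeat a pose let the fingers close. It gives the time, the measured TCP pose, the force and the opening at its end, in the units of the state.
- arm.read_state(): the state, without advancing time (a new reading comes with each control period).
- arm.get_image(name): name is "scene" or "top" or "wrist"; returns the picture (420x560x3 uint8, red, green, blue); there is no depth.
- arm.camera_params(name): a dict with "fx", "fy", "cx", "cy" (pixels), "rvec" (rotation vector, rad) and "tvec" (3), from world to camera coordinates, as OpenCV has them. Camera axes: x right, y down, z forward; pixel columns grow to the right and rows downward; lengths in mm; the calibration is good to about 2 mm. The wrist camera is an equidistant fisheye: a pixel r from the principal point sees the ray r / f radians off the axis. A picture is of the moment at which its call begins: read the wrist's pose just before it. camera_params takes no time and is no camera call; for the wrist camera it gives the pose at the moment of the call.
- arm.job_done(): hands the job in, once; it reports no verdict.
Trained networks look in the newest picture that a camera, given by its name, has taken for a name from the list of things; names that differ only in an ending like _2 or _b are one class to them, and where a whole thing is asked for, a point or a joint stands for the part that bears it (a point fixed in the world has none). Each returns a list of dicts, best first, with "conf" (0 to 1); they miss things now and then, are a little off and sometimes report something else, mostly with a low value. They report only what shows in the picture. A call takes as long as a camera call. They do not tell look-alikes from the thing itself.
- arm.masks_of(label, camera): "mask" (420x560 bool, what is visible of it) and "extent" ([left, top, width, height] in pixels, round what is visible of it).
The state is a dict: "clock": time; "joints": joint angles; "joint_vel": joint speeds; "joint_efforts": joint torques, N m; "position": TCP position; "ee_rot": TCP orientation; "contact_force": force on the tool from outside, world axes, zero at the start; "wrist_torque": the same for the moment, N m; "gripper_width": finger opening in mm.
Only numpy, scipy, OpenCV 4.12 (cv2) and the standard library are available. Lean on these libraries where they do the work, as an engineer would, in place of code of your own. Each camera call takes 0.05 s, during which the arm holds its last target.

## Working session

There is one attempt and no reset: what is moved stays moved. The work goes in short steps, Python scripts to look and compute and a shell command to move; the robot and the scene stay as the last step left them, time stands still between calls to the robot, and variables do not carry over. Pictures are saved under pics/ and viewed, and the job is handed in when it is done.

```bash
ls; mkdir -p pics; python3 - <<'E'
from bench import arm
import cv2
for n in ["scene","top","wrist"]:
    im=arm.get_image(n); cv2.imwrite(f"pics/{n}0.png",im[:,:,::-1])
    print(n,arm.camera_params(n))
print(arm.read_state())
E
```

```text
pics
scene {'fx': 418.47741416497007, 'fy': 418.47741416497007, 'cx': 275.7520235802015, 'cy': 208.29522257847674, 'rvec': array([ 0.49563263,  2.84220593, -0.92775797]), 'tvec': array([ 527.50059423,  -67.39854761, 1282.66535898])}
top {'fx': 518.0932300189821, 'fy': 518.0932300189821, 'cx': 275.7574287563934, 'cy': 213.43031100085918, 'rvec': array([ 2.16737902, -2.19633133,  0.08329401]), 'tvec': array([  17.51090038,  557.2943379 , 1530.74250411])}
wrist {'fx': 325.19226210127806, 'fy': 325.19226210127806, 'cx': 275.4587181538946, 'cy': 211.0665119205248, 'rvec': array([-1.65403971, -2.45615701, -0.35910588]), 'tvec': array([623.82954308, -36.56805848, 379.28822779])}
{'clock': 0.15, 'joints': array([-9.27403595e-01,  3.85379246e-01,  6.95642335e-03, -3.79727774e-04,
       -1.19396851e+00, -2.58579386e-01]), 'joint_vel': array([-0.00055102, -0.0027611 ,  0.00502649,  0.00376725,  0.00010434,
        0.00071703]), 'joint_efforts': array([ 3.61614921e-04, -3.92680085e+01,  1.88583988e+01,  4.18859705e+00,
       -3.39537364e-03, -2.70542714e-06]), 'position': array([ 234.48117221, -578.91993881,  249.47566087]), 'ee_rot': array([-0.69350575, -0.13503206,  0.135299  ,  0.69462961]), 'contact_force': array([0.53797232, 0.59014432, 0.0828342 ]), 'wrist_torque': array([-0.0239411 ,  0.00634069,  0.01100958]), 'gripper_width': 85.27443151596462}
```

View pics/scene0.png

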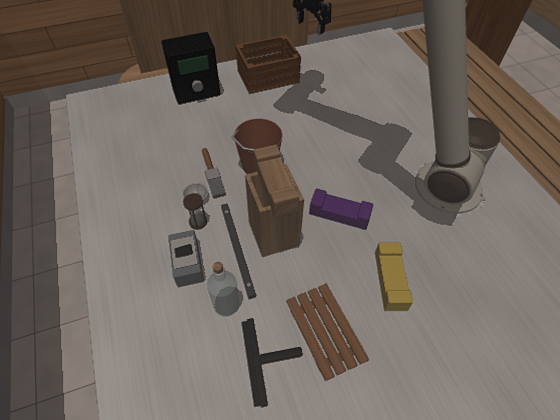

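View pics/top0.png

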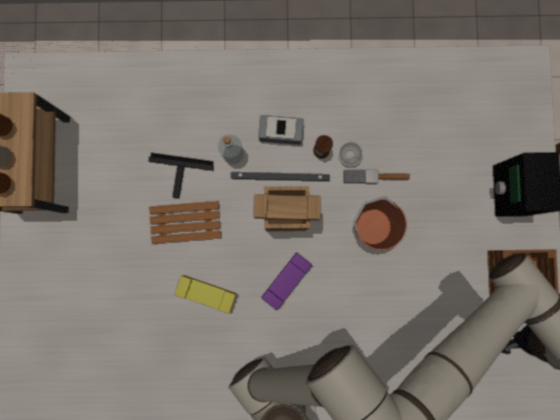

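```bash
cat > h.py <<'E'
import numpy as np, cv2
from scipy.spatial.transform import Rotation as R
from bench import arm
def proj(cam,P):
    p=arm.camera_params(cam); P=np.atleast_2d(P).astype(float)
    K=np.array([[p['fx'],0,p['cx']],[0,p['fy'],p['cy']],[0,0,1]])
    if cam=='wrist':
        return cv2.fisheye.projectPoints(P.reshape(-1,1,3),p['rvec'],p['tvec'],K,np.zeros(4))[0].reshape(-1,2)
    return cv2.projectPoints(P,p['rvec'],p['tvec'],K,None)[0].reshape(-1,2)
def back(cam,uv,z):
    p=arm.camera_params(cam); uv=np.atleast_2d(uv).astype(float)
    K=np.array([[p['fx'],0,p['cx']],[0,p['fy'],p['cy']],[0,0,1]])
    Rm=R.from_rotvec(p['rvec']).as_matrix(); c=-Rm.T@p['tvec']
    d=np.c_[(uv-[p['cx'],p['cy']])/p['fx'],np.ones(len(uv))]
    if cam=='wrist':
        n=cv2.fisheye.undistortPoints(uv.reshape(-1,1,2),K,np.zeros(4)).reshape(-1,2); d=np.c_[n,np.ones(len(n))]
    w=d@Rm
    return c+w*((z-c[2])/w[:,2])[:,None]
E
python3 - <<'E'
from h import *
for n in ["bin","headrest","board","rail","bucket"]:
    for c in ["top","scene"]:
        for r in arm.masks_of(n,c):
            m=r['mask'].astype(np.uint8)
            if m.sum()<20: continue
            box=cv2.minAreaRect(np.argwhere(m)[:,::-1].astype(np.float32))
            print(n,c,round(r['conf'],2),[int(v) for v in r['extent']],np.round(box[0],1),np.round(box[1],1),round(box[2],1))
E
```

```text
bin top 0.84 [267, 189, 40, 45] [286.5 209. ] [44. 45.] 90.0
bin top 0.44 [313, 134, 20, 23] [322.  146.5] [16.5 23.3] 26.6
bin scene 0.63 [244, 164, 57, 92] [275.6 210.2] [84.9 59.2] 75.6
headrest top 0.93 [172, 276, 61, 38] [205.1 293.7] [59.5 22.5] 18.8
headrest top 0.91 [253, 190, 65, 31] [286.6 206.9] [67.2 25.1] 1.1
headrest top 0.77 [261, 254, 51, 56] [285.9 281.1] [21.1 58.5] 38.1
headrest scene 0.91 [308, 191, 63, 38] [340.2 209.4] [60.7 27.7] 14.3
headrest scene 0.9 [251, 144, 50, 71] [275.8 179.8] [71.2 31.2] 69.4
headrest scene 0.89 [369, 240, 42, 72] [391.5 276.4] [72.1 30.3] 78.1
board top 0.96 [148, 202, 72, 42] [184.7 221.9] [39.7 70.6] 85.2
board scene 0.83 [289, 280, 73, 99] [326.3 330.1] [89.  47.9] 63.4
board scene 0.65 [246, 168, 60, 85] [275.1 211.1] [83.2 58.7] 80.3
rail top 0.91 [231, 170, 101, 11] [279.  175.9] [100.1   8.5] 1.3
rail scene 0.83 [221, 205, 34, 92] [238.2 250.9] [99.2  9.5] 73.4
bucket top 0.88 [356, 195, 49, 56] [380.1 223.6] [51.3 50.2] 33.7
bucket scene 0.8 [231, 119, 48, 56] [253.1 141.2] [43.2 56.3] 42.7
bucket scene 0.59 [222, 205, 28, 91] [236.8 250.7] [96.1  9.2] 72.6
```

Three things in the top view could be taken for the headrest: the ash block on the bin at (286,207), the yellow one at (205,294) and the purple one at (286,281). I choose the ash one and check it in a crop.

```bash
python3 - <<'E'
from h import *
im=cv2.imread('pics/top0.png')
c=im[130:280,130:340]; cv2.imwrite('pics/crop0.png',cv2.resize(c,None,fx=3.8,fy=3.8,interpolation=cv2.INTER_CUBIC)[:600])
b=lambda u,z:np.round(back('top',u,z),1)
print('headrest',b([[286.6,207]],255))
print('board',b([[184.7,221.9]],15))
print('rail',b([[231,175],[329,177.5]],20))
p=arm.camera_params('top');print('cam',-R.from_rotvec(p['rvec']).as_matrix().T@p['tvec'])
E
```

```text
headrest [[555.5 -17.7 255. ]]
board [[536.1 284.1  15. ]]
rail [[ 675.6  143.6   20. ]
 [ 664.1 -151.8   20. ]]
cam [ 438.22169098    9.9877402  1569.05010092]
```

View pics/crop0.png

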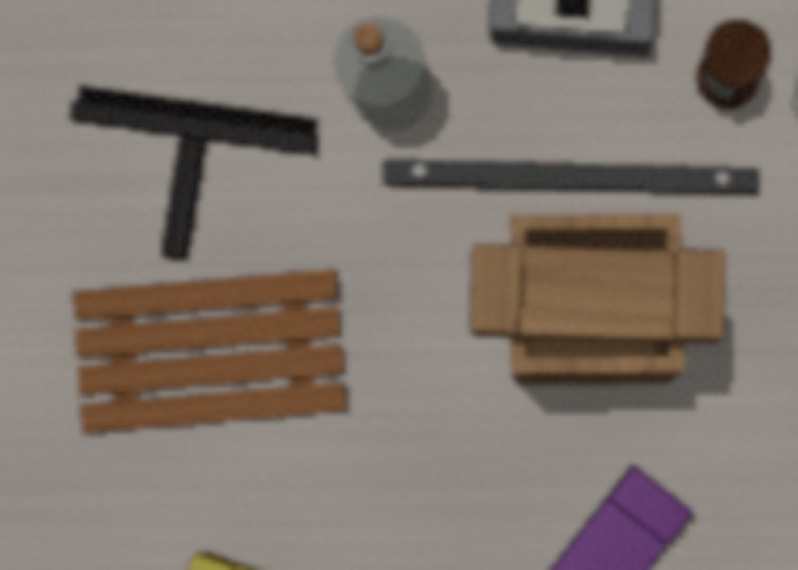

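```bash
python3 - <<'E'
from h import *
im=cv2.imread('pics/top0.png')
c=im[165:240,228:335]; c=cv2.convertScaleAbs(c,alpha=1.3,beta=10);cv2.imwrite('pics/crop1.png',cv2.resize(c,None,fx=7.4,fy=7.4,interpolation=cv2.INTER_CUBIC))
E
```

```text
(no output)
```

View pics/crop1.png

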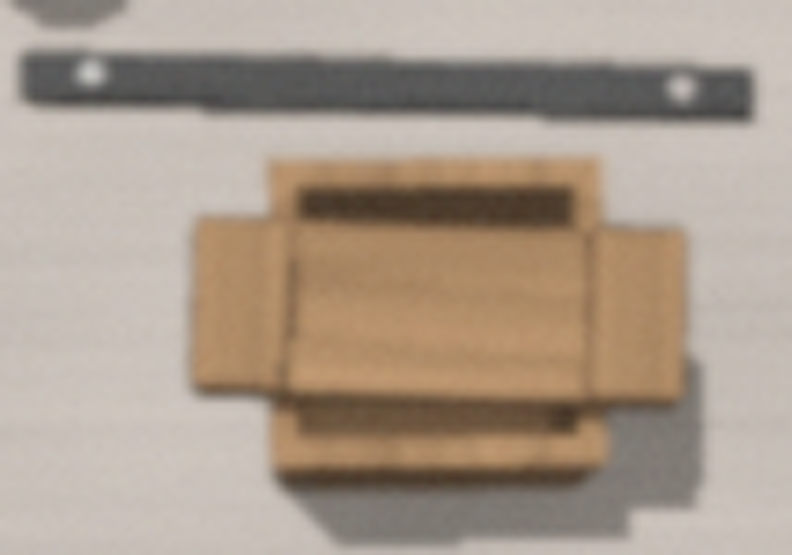

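```bash
cat >> h.py <<'E'
def rectfit(P,sx,sy):
    "P: world xy of FL,FR,NR,NL; returns cx,cy,yaw"
    P=np.asarray(P)[:,:2]; c=P.mean(0); M=np.array([[sx,sy],[sx,-sy],[-sx,-sy],[-sx,sy]])/2
    r,_=R.align_vectors(np.c_[P-c,np.zeros(4)],np.c_[M,np.zeros(4)])
    yaw=r.as_rotvec()[2]
    res=P-c-M@np.array([[np.cos(yaw),np.sin(yaw)],[-np.sin(yaw),np.cos(yaw)]])
    return c,yaw,np.round(res,1)
E
python3 - <<'E'
from h import *
f=lambda L:(np.array(L)+.5)/7.4-.5+[228,165]
rail=np.r_[back('top',f([[22,51],[752,68]]),20),back('top',f([[752,120],[22,104]]),0)]
print('rail',rectfit(rail,20,300))
print('bin',rectfit(back('top',f([[268,158],[600,158],[606,468],[275,468]]),210),110,120))
print('hr',rectfit(back('top',f([[192,218],[685,230],[685,403],[192,390]]),265),60,170))
g=lambda L:(np.array(L)+.5)/3.8-.5+[130,130]
print('board',rectfit(back('top',g([[74,293],[337,271],[347,411],[84,433]]),15),114,210))
for n in ["bottle","squeegee","hourglass","brush","dish","bucket"]:
    for r in arm.masks_of(n,'top'): print(n,round(r['conf'],2),np.round(r['extent']))
E
```

```text
rail (array([671.58341581,  -3.80818429]), np.float64(-0.0360576753821361), array([[-0.6, -0.9],
       [-0.7,  1.5],
       [ 0.7, -0.9],
       [ 0.6,  0.3]]))
bin (array([560.0784292 , -18.82324189]), np.float64(-0.0043676808916623), array([[ 0.9, -0.2],
       [-0.1,  1.3],
       [-0.9,  0.7],
       [ 0.1, -1.9]]))
hr (array([555.9701153 , -18.08599699]), np.float64(-0.03614076606275067), array([[-0.3, -0. ],
       [-0.5,  1.3],
       [ 0.1,  0.3],
       [ 0.7, -1.6]]))
board (array([535.13880238, 283.07161866]), np.float64(0.07059665244361518), array([[-1.3, -0.5],
       [-1.4,  0.4],
       [ 1.2,  1.1],
       [ 1.5, -1. ]]))
bottle 0.97 [218. 134.  25.  31.]
squeegee 0.96 [150. 152.  60.  43.]
squeegee 0.34 [339. 141.  20.  21.]
hourglass 0.76 [313. 134.  20.  23.]
hourglass 0.5 [352. 193.  57.  56.]
brush 0.79 [344. 172.  64.  11.]
dish 0.9 [341. 142.  21.  26.]
dish 0.53 [231. 171. 101.  11.]
dish 0.49 [267. 185.  43.  46.]
bucket 0.88 [357. 196.  49.  57.]
```

```bash
cat >> h.py <<'E'
import json,os
def T(p,r): M=np.eye(4); M[:3,:3]=r; M[:3,3]=p; return M
def cmd():
    if os.path.exists('cmd.json'): return np.array(json.load(open('cmd.json')))
    return T([234.622,-579.268,250.312],R.from_quat(arm.read_state()['ee_rot']).as_matrix())
def did(row):
    "row: last row typed, 7 numbers"
    C=cmd()@T(np.array(row[1:4])*10,R.from_rotvec(np.radians(row[4:])).as_matrix())
    json.dump(C.tolist(),open('cmd.json','w'))
def meas():
    s=arm.read_state(); return T(s['position'],R.from_quat(s['ee_rot']).as_matrix())
def down(p,yaw,s=1):
    "tool down, jaw axis (tool z) = s*X turned by yaw"
    z=s*np.array([np.cos(yaw),np.sin(yaw),0]); y=np.array([0,0,-1.]); x=np.cross(y,z)
    return T(p,np.c_[x,y,z])
def rows(targets,C=None):
    C=cmd() if C is None else C
    for G in targets:
        D=np.linalg.inv(C)@G
        print([round(v,2) for v in D[:3,3]/10]+[round(v,2) for v in np.degrees(R.from_matrix(D[:3,:3]).as_rotvec())])
E
python3 - <<'E'
from h import *
print(np.round(cmd(),3))
for s in (1,-1): print(s); rows([down([556,-18,340],-.036,s),down([556,-18,235],-.036,s)])
E
```

```text
[[ 9.27000e-01  0.00000e+00 -3.75000e-01  2.34622e+02]
 [ 3.75000e-01 -0.00000e+00  9.27000e-01 -5.79268e+02]
 [ 0.00000e+00 -1.00000e+00 -0.00000e+00  2.50312e+02]
 [ 0.00000e+00  0.00000e+00  0.00000e+00  1.00000e+00]]
1
[np.float64(50.86), np.float64(-8.97), np.float64(39.96), np.float64(0.0), np.float64(114.11), np.float64(0.01)]
[np.float64(50.86), np.float64(1.53), np.float64(39.96), np.float64(0.0), np.float64(114.11), np.float64(0.01)]
-1
[np.float64(50.86), np.float64(-8.97), np.float64(39.96), np.float64(0.0), np.float64(-65.89), np.float64(-0.0)]
[np.float64(50.86), np.float64(1.53), np.float64(39.96), np.float64(0.0), np.float64(-65.89), np.float64(-0.0)]
```

```bash
python3 -m inch '[[1,0,-9,0,0,0,0],[1,0,-9,0,0,0,0],[1,0,-9,0,0,0,0],[1,50.86,-9,39.96,0,-65.9,0],[1,50.86,-9,39.96,0,-65.9,0],[1,50.86,-9,39.96,0,-65.9,0],[1,50.86,-9,39.96,0,-65.9,0],[1,50.86,-9,39.96,0,-65.9,0],[1,50.86,-9,39.96,0,-65.9,0],[1,50.86,-9,39.96,0,-65.9,0],[1,50.86,-9,39.96,0,-65.9,0],[1,50.86,-9,39.96,0,-65.9,0],[1,50.86,-9,39.96,0,-65.9,0],[1,50.86,-9,39.96,0,-65.9,0],[1,50.86,-9,39.96,0,-65.9,0],[1,50.86,-9,39.96,0,-65.9,0],[1,50.86,-9,39.96,0,-65.9,0],[1,50.86,-9,39.96,0,-65.9,0],[1,50.86,-9,39.96,0,-65.9,0],[1,50.86,-9,39.96,0,-65.9,0]]'
python3 - <<'E'
from h import *
did([1,50.86,-9,39.96,0,-65.9,0]); print(np.round(cmd(),3),np.round(meas(),3),arm.read_state()['joints'])
im=arm.get_image('wrist'); cv2.imwrite('pics/w1.png',im[:,:,::-1])
E
```

```text
clock: 2.62
position: [557.9, -14.3, 339.4]
ee_rot: [-0.508, -0.492, 0.492, 0.508]
contact_force: [-0.7, -0.2, -0.6]
gripper_width: 85.4
[[  -0.9     -0.      -0.437 -148.928]
 [   0.437    0.      -0.9    -58.497]
 [   0.      -1.      -0.     340.542]
 [   0.       0.       0.       1.   ]] [[ 3.10000e-02 -0.00000e+00 -1.00000e+00  5.57942e+02]
 [ 1.00000e+00  0.00000e+00  3.10000e-02 -1.42810e+01]
 [ 0.00000e+00 -1.00000e+00  0.00000e+00  3.39370e+02]
 [ 0.00000e+00  0.00000e+00  0.00000e+00  1.00000e+00]] [ 2.64585407e-01  2.20469900e-01 -3.52746595e-03 -4.00372216e-04
 -1.34677405e+00 -2.95663150e-01]
```

View pics/w1.png

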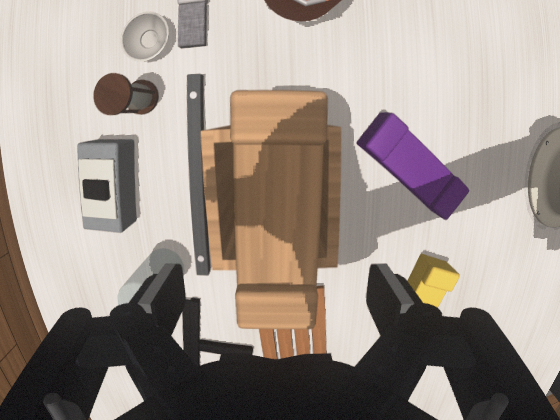

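```bash
python3 - <<'E'
from h import *
a=np.arctan2(.927,-.375)
C0=down([234.622,-579.268,250.312],a)
json.dump(C0.tolist(),open('cmd.json','w')); did([1,50.86,-9,39.96,0,-65.9,0])
print(np.round(cmd(),3),np.round(meas(),3))
# measure headrest from wrist
uv=np.array([[231,92],[328,92],[318,328],[237,328]])
print(np.round(back('wrist',uv,265),1))
rows([down([556,-18,235],-.036,-1)])
E
```

```text
[[ 3.60000e-02  0.00000e+00 -9.99000e-01  5.56252e+02]
 [ 9.99000e-01  0.00000e+00  3.60000e-02 -1.81010e+01]
 [ 0.00000e+00 -1.00000e+00  0.00000e+00  3.40312e+02]
 [ 0.00000e+00  0.00000e+00  0.00000e+00  1.00000e+00]] [[ 3.30000e-02 -1.00000e-03 -9.99000e-01  5.56826e+02]
 [ 9.99000e-01 -0.00000e+00  3.30000e-02 -1.60050e+01]
 [-0.00000e+00 -1.00000e+00  1.00000e-03  3.39575e+02]
 [ 0.00000e+00  0.00000e+00  0.00000e+00  1.00000e+00]]
[[ 580.6 -104.8  265. ]
 [ 522.4 -103.2  265. ]
 [ 527.2   63.   265. ]
 [ 588.    61.   265. ]]
[np.float64(0.01), np.float64(10.53), np.float64(0.03), np.float64(0.0), np.float64(-0.01), np.float64(0.0)]
```

```bash
python3 -m inch '[[1,0,3,0,0,0,0],[1,0,6,0,0,0,0],[1,0,9,0,0,0,0],[1,0,10.5,0,0,0,0],[1,0,10.5,0,0,0,0],[1,0,10.5,0,0,0,0],[0.3,0,10.5,0,0,0,0],[0.3,0,10.5,0,0,0,0],[0.3,0,10.5,0,0,0,0],[0.3,0,10.5,0,0,0,0],[0.3,0,10.5,0,0,0,0],[0.3,0,10.5,0,0,0,0]]'
python3 - <<'E'
from h import *
did([1,0,10.5,0,0,0,0]); print(np.round(meas(),3))
rows([down([556,-18,320],-.036,-1),down([536,283,320],.07,-1),down([536,283,41],.07,-1)])
E
```

```text
clock: 3.67
position: [557.3, -18.0, 237.6]
ee_rot: [0.51, 0.492, -0.49, -0.508]
contact_force: [0.9, -1.0, 6.4]
gripper_width: 58.9
[[ 3.60000e-02  5.00000e-03 -9.99000e-01  5.57304e+02]
 [ 9.99000e-01 -0.00000e+00  3.60000e-02 -1.80330e+01]
 [ 0.00000e+00 -1.00000e+00 -5.00000e-03  2.37638e+02]
 [ 0.00000e+00  0.00000e+00  0.00000e+00  1.00000e+00]]
[np.float64(0.01), np.float64(-8.47), np.float64(0.03), np.float64(0.0), np.float64(-0.01), np.float64(0.0)]
[np.float64(30.02), np.float64(-8.47), np.float64(3.11), np.float64(0.0), np.float64(-6.09), np.float64(0.0)]
[np.float64(30.02), np.float64(19.43), np.float64(3.11), np.float64(0.0), np.float64(-6.09), np.float64(0.0)]
```

```bash
python3 -m inch '[[0.3,0,-1.5,0,0,0,0],[0.3,0,-4,0,0,0,0],[0.3,0,-6.5,0,0,0,0],[0.3,2,-7,0.2,0,-0.5,0],[0.3,5,-7,0.5,0,-1,0],[0.3,9,-7,1,0,-2,0],[0.3,13,-7,1.4,0,-3,0],[0.3,17,-7,1.8,0,-3.6,0],[0.3,21,-5,2.2,0,-4.3,0],[0.3,24,-3,2.5,0,-5,0],[0.3,27,0,2.8,0,-5.5,0],[0.3,29,3,3.1,0,-6.1,0],[0.3,30,6,3.1,0,-6.1,0],[0.3,30,9,3.1,0,-6.1,0],[0.3,30,12,3.1,0,-6.1,0],[0.3,30,15,3.1,0,-6.1,0],[0.3,30,15,3.1,0,-6.1,0],[0.3,30,15,3.1,0,-6.1,0],[0.3,30,15,3.1,0,-6.1,0]]'
python3 - <<'E'
from h import *
did([1,30,15,3.1,0,-6.1,0]); print(np.round(cmd(),3),np.round(meas(),3))
im=arm.get_image('top'); cv2.imwrite('pics/t2.png',im[:,:,::-1])
im=arm.get_image('scene'); cv2.imwrite('pics/s2.png',im[:,:,::-1])
E
```

```text
clock: 5.25
position: [536.8, 283.5, 86.7]
ee_rot: [0.482, 0.518, -0.517, -0.482]
contact_force: [0.7, -0.5, -2.4]
gripper_width: 59.2
[[-7.00000e-02  0.00000e+00 -9.98000e-01  5.36135e+02]
 [ 9.98000e-01  0.00000e+00 -7.00000e-02  2.82825e+02]
 [ 0.00000e+00 -1.00000e+00  0.00000e+00  8.53120e+01]
 [ 0.00000e+00  0.00000e+00  0.00000e+00  1.00000e+00]] [[-7.10000e-02  2.00000e-03 -9.97000e-01  5.36752e+02]
 [ 9.97000e-01  1.00000e-03 -7.10000e-02  2.83543e+02]
 [ 1.00000e-03 -1.00000e+00 -2.00000e-03  8.67460e+01]
 [ 0.00000e+00  0.00000e+00  0.00000e+00  1.00000e+00]]
```

View pics/s2.png

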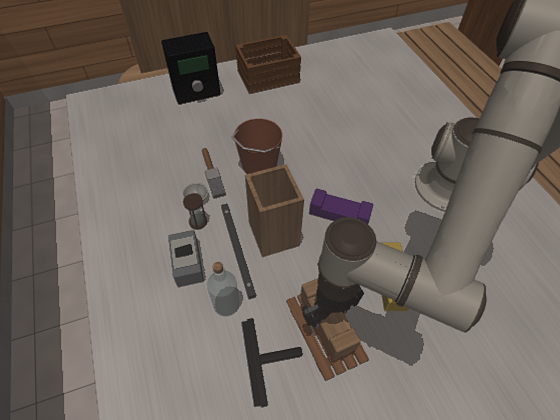

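View pics/t2.png

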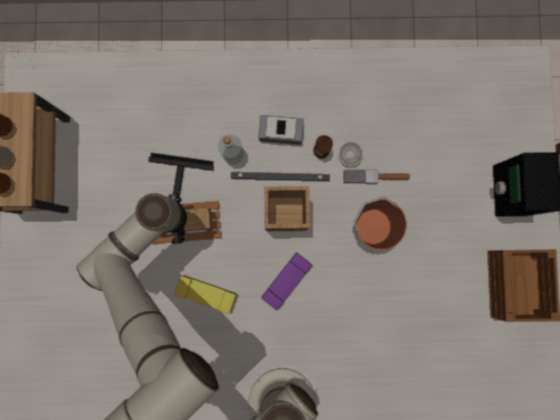

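The scene view shows the headrest held over the board at about (330,320). The top view shows the bin still in place at (287,208). Next I lower and let go.

```bash
python3 -m inch '[[0.3,0,2,0,0,0,0],[0.3,0,3.5,0,0,0,0],[0.3,0,4.2,0,0,0,0],[0.3,0,4.4,0,0,0,0],[0.3,0,4.4,0,0,0,0],[0.3,0,4.4,0,0,0,0],[1,0,4.4,0,0,0,0],[1,0,4.4,0,0,0,0],[1,0,4.4,0,0,0,0],[1,0,4.4,0,0,0,0],[1,0,4.4,0,0,0,0],[1,0,4.4,0,0,0,0],[1,0,3,0,0,0,0],[1,0,0,0,0,0,0],[1,0,-4,0,0,0,0],[1,0,-8,0,0,0,0],[1,0,-12,0,0,0,0],[1,0,-16,0,0,0,0],[1,0,-20,0,0,0,0],[1,0,-22,0,0,0,0]]'
python3 - <<'E'
from h import *
did([1,0,-22,0,0,0,0]); print(np.round(meas(),3))
im=arm.get_image('top'); cv2.imwrite('pics/t3.png',im[:,:,::-1])
c=im[170:245,140:325,::-1]; cv2.imwrite('pics/t3c.png',cv2.resize(c,None,fx=4.3,fy=4.3,interpolation=cv2.INTER_CUBIC))
c=im[180:238,252:322,::-1]; cv2.imwrite('pics/t3d.png',cv2.resize(cv2.convertScaleAbs(c,alpha=1.3,beta=10),None,fx=10,fy=10,interpolation=cv2.INTER_CUBIC))
E
```

```text
clock: 7.02
position: [537.1, 283.4, 311.8]
ee_rot: [0.483, 0.521, -0.514, -0.481]
contact_force: [0.1, 0.3, 0.7]
gripper_width: 85.7
[[-7.10000e-02  8.00000e-03 -9.97000e-01  5.37122e+02]
 [ 9.97000e-01  5.00000e-03 -7.10000e-02  2.83436e+02]
 [ 4.00000e-03 -1.00000e+00 -8.00000e-03  3.11758e+02]
 [ 0.00000e+00  0.00000e+00  0.00000e+00  1.00000e+00]]
```

View pics/t3c.png

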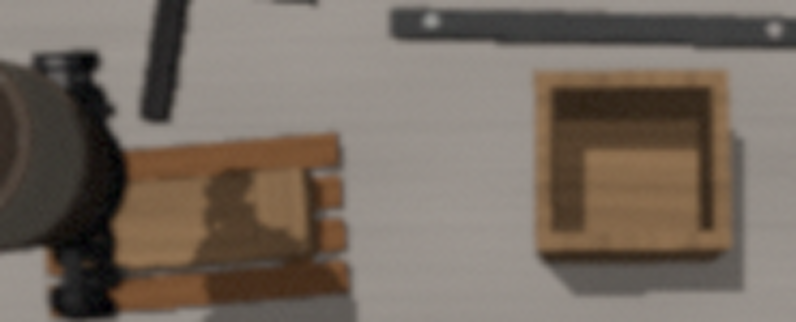

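View pics/t3d.png

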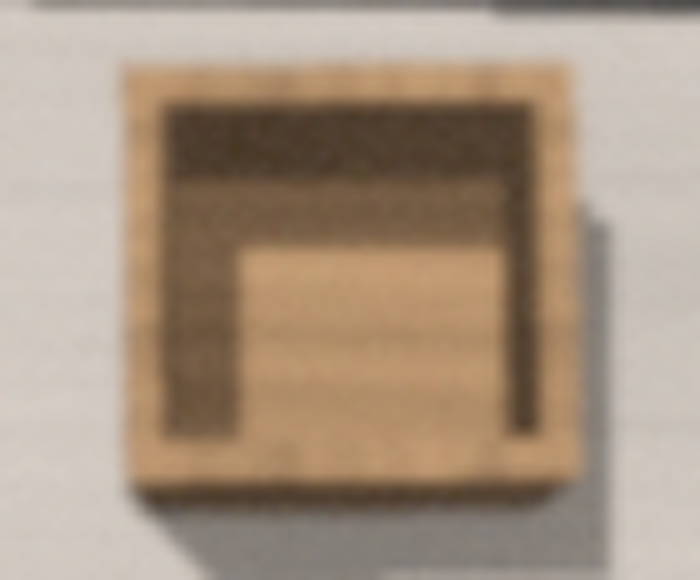

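```bash
python3 - <<'E'
from h import *
f=lambda L:(np.array(L)+.5)/10-.5+[252,180]
print(rectfit(back('top',f([[123,65],[572,65],[580,483],[128,483]]),210),110,120))
print(rectfit(back('top',f([[165,103],[535,103],[538,438],[165,438]]),210),90,100))
c,yaw=np.array([560,-19]),-.006
q=c+R.from_rotvec([0,0,yaw]).as_matrix()[:2,:2]@[-50,0]; print(q)
rows([down([*q,312],yaw,-1),down([*q,192],yaw,-1)])
E
```

```text
(array([559.85365008, -18.74073951]), np.float64(-0.006888447302618595), array([[ 0.6, -0.3],
       [-0.1,  1.1],
       [-0.6,  0.3],
       [ 0.1, -1.1]]))
(array([560.71738086, -18.75663999]), np.float64(-0.012003058529021868), array([[-0.7, -1.1],
       [-0.8,  1.2],
       [ 0.7,  0.9],
       [ 0.8, -1.1]]))
[510.0009    -18.7000018]
[np.float64(-29.89), np.float64(-0.67), np.float64(4.72), np.float64(0.0), np.float64(4.37), np.float64(0.0)]
[np.float64(-29.89), np.float64(11.33), np.float64(4.72), np.float64(0.0), np.float64(4.37), np.float64(0.0)]
```

```bash
python3 -m inch '[[0.4,-3,-0.7,0.5,0,0.5,0],[0.4,-7,-0.7,1.1,0,1,0],[0.4,-11,-0.7,1.8,0,1.6,0],[0.4,-15,-0.7,2.4,0,2.2,0],[0.4,-19,-0.7,3,0,2.8,0],[0.4,-23,-0.7,3.6,0,3.4,0],[0.4,-26,-0.7,4.2,0,3.9,0],[0.4,-28.5,-0.7,4.6,0,4.4,0],[0.4,-29.9,-0.7,4.7,0,4.5,0],[0.4,-29.9,0.5,4.7,0,4.5,0],[0.4,-29.9,2,4.7,0,4.5,0],[0.4,-29.9,3,4.7,0,4.5,0],[0.4,-29.9,4,4.7,0,4.5,0],[0.4,-29.9,4,4.7,0,4.5,0],[0.4,-29.9,4,4.7,0,4.5,0]]'
python3 - <<'E'
from h import *
did([1,-29.9,4,4.7,0,4.5,0]); print(np.round(cmd(),3),np.round(meas(),3),arm.read_state()['joints'])
im=arm.get_image('wrist'); cv2.imwrite('pics/w4.png',im[:,:,::-1])
E
```

```text
clock: 8.32
position: [509.9, -18.5, 264.9]
ee_rot: [-0.502, -0.498, 0.499, 0.502]
contact_force: [-0.1, 0.2, 0.0]
gripper_width: 34.0
[[ 8.00000e-03  0.00000e+00 -1.00000e+00  5.10237e+02]
 [ 1.00000e+00  0.00000e+00  8.00000e-03 -1.87370e+01]
 [ 0.00000e+00 -1.00000e+00  0.00000e+00  2.65312e+02]
 [ 0.00000e+00  0.00000e+00  0.00000e+00  1.00000e+00]] [[ 7.00000e-03 -1.00000e-03 -1.00000e+00  5.09941e+02]
 [ 1.00000e+00 -1.00000e-03  7.00000e-03 -1.84920e+01]
 [-1.00000e-03 -1.00000e+00  1.00000e-03  2.64883e+02]
 [ 0.00000e+00  0.00000e+00  0.00000e+00  1.00000e+00]] [ 2.82443711e-01  1.78383383e-01 -2.44231548e-01  3.22007126e-04
 -1.14949019e+00 -2.89842302e-01]
```

View pics/w4.png

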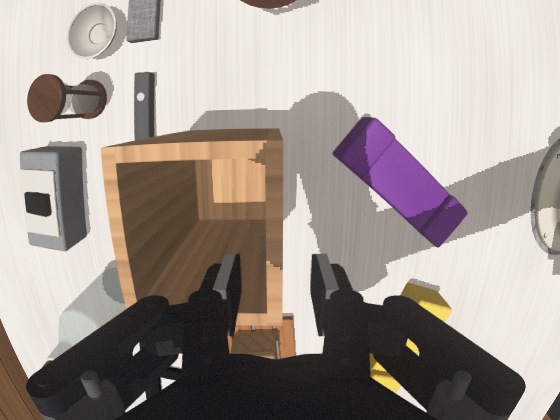

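The wrist view shows the fingers either side of the near wall at about (275,290), one of them over the inside. I descend and pinch.

```bash
python3 -m inch '[[0.4,0,2,0,0,0,0],[0.4,0,4,0,0,0,0],[0.4,0,6,0,0,0,0],[0.4,0,7.3,0,0,0,0],[0.4,0,7.3,0,0,0,0],[0.4,0,7.3,0,0,0,0],[0,0,7.3,0,0,0,0],[0,0,7.3,0,0,0,0],[0,0,7.3,0,0,0,0],[0,0,7.3,0,0,0,0],[0,0,7.3,0,0,0,0]]'
cat >> h.py <<'E'
def binpose(piv,P,yaw,tilt,roll):
    "piv: corner in bin frame (3), P its world position"
    r=R.from_euler('ZYX',[yaw,tilt,roll]).as_matrix()
    return T(np.array(P)-r@np.array(piv),r)
E
python3 - <<'E'
from h import *
did([1,0,7.3,0,0,0,0]); print(np.round(cmd(),3),np.round(meas(),3))
im=arm.get_image('top')
c=im[170:238,240:332,::-1]; cv2.imwrite('pics/t5.png',cv2.resize(cv2.convertScaleAbs(c,alpha=1.3,beta=10),None,fx=8,fy=8,interpolation=cv2.INTER_CUBIC))
B0=binpose([0,0,0],[560.2,-18.8,0],-.009,0,0)
G=np.linalg.inv(B0)@cmd(); json.dump(G.tolist(),open('G.json','w'))
FL,FR=[55,60,0],[55,-60,0]
Pr=(B0@[*FR,1])[:3]; print('FL,FR',(B0@[*FL,1])[:3],Pr)
seq=[(0,.06,0),(0,.12,.0),(0,.16,.02)]+[(-.06*i,.16,.025) for i in range(1,7)]
print('tilt+swing about FR')
rows([binpose(FR,Pr,-.009+y,t,r)@G for y,t,r in seq])
E
```

```text
clock: 9.28
position: [510.8, -18.4, 193.9]
ee_rot: [0.502, 0.499, -0.497, -0.501]
contact_force: [-1.3, 1.9, 6.4]
gripper_width: 9.2
[[ 8.00000e-03  0.00000e+00 -1.00000e+00  5.10237e+02]
 [ 1.00000e+00  0.00000e+00  8.00000e-03 -1.87370e+01]
 [ 0.00000e+00 -1.00000e+00  0.00000e+00  1.92312e+02]
 [ 0.00000e+00  0.00000e+00  0.00000e+00  1.00000e+00]] [[ 7.00000e-03  3.00000e-03 -1.00000e+00  5.10770e+02]
 [ 1.00000e+00  0.00000e+00  7.00000e-03 -1.84220e+01]
 [ 0.00000e+00 -1.00000e+00 -3.00000e-03  1.93879e+02]
 [ 0.00000e+00  0.00000e+00  0.00000e+00  1.00000e+00]]
FL,FR [615.73776523  40.7025767    0.        ] [614.65777981 -79.29256333   0.        ]
tilt+swing about FR
[np.float64(-0.0), np.float64(-0.59), np.float64(-1.17), np.float64(3.44), np.float64(-0.0), np.float64(-0.0)]
[np.float64(-0.0), np.float64(-1.12), np.float64(-2.38), np.float64(6.88), np.float64(-0.0), np.float64(-0.0)]
[np.float64(-0.39), np.float64(-1.54), np.float64(-3.22), np.float64(9.17), np.float64(0.09), np.float64(-1.15)]
[np.float64(-0.06), np.float64(-1.57), np.float64(-3.56), np.float64(9.12), np.float64(3.54), np.float64(-1.71)]
[np.float64(0.35), np.float64(-1.57), np.float64(-3.93), np.float64(9.07), np.float64(6.98), np.float64(-1.98)]
[np.float64(0.73), np.float64(-1.57), np.float64(-4.32), np.float64(9.01), np.float64(10.41), np.float64(-2.26)]
[np.float64(1.09), np.float64(-1.57), np.float64(-4.73), np.float64(8.95), np.float64(13.84), np.float64(-2.53)]
[np.float64(1.42), np.float64(-1.57), np.float64(-5.17), np.float64(8.88), np.float64(17.27), np.float64(-2.8)]
[np.float64(1.73), np.float64(-1.57), np.float64(-5.62), np.float64(8.81), np.float64(20.7), np.float64(-3.07)]
```

View pics/t5.png

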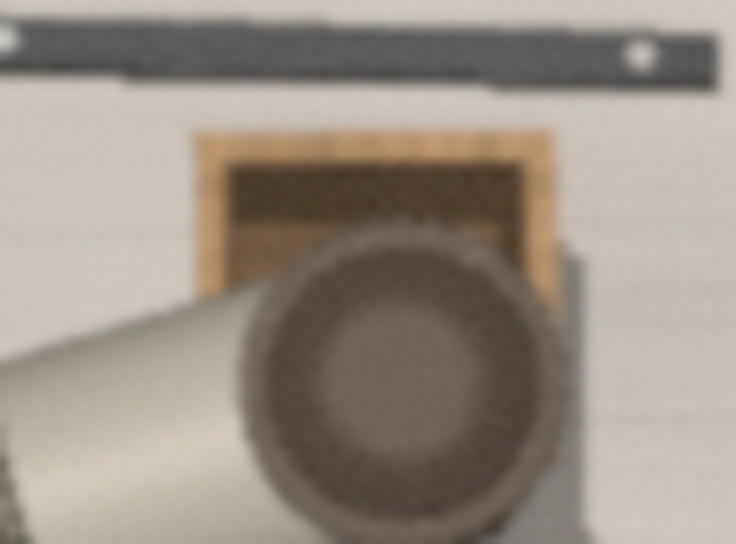

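```bash
python3 -m inch '[[0,0,-0.2,-0.4,1.15,0,0],[0,0,-0.4,-0.8,2.3,0,0],[0,0,-0.59,-1.17,3.44,0,0],[0,0,-0.77,-1.58,4.6,0,0],[0,0,-0.95,-1.98,5.7,0,0],[0,0,-1.12,-2.38,6.88,0,0],[0,-0.2,-1.3,-2.8,8,0,-0.6],[0,-0.39,-1.54,-3.22,9.17,0.1,-1.15],[0,-0.39,-1.54,-3.22,9.17,0.1,-1.15],[0,-0.39,-1.54,-3.22,9.17,0.1,-1.15],[0,-0.39,-1.54,-3.22,9.17,0.1,-1.15]]'
cat >> h.py <<'E'
def binest(): 
    G=np.array(json.load(open('G.json'))); B=meas()@np.linalg.inv(G)
    e=R.from_matrix(B[:3,:3]).as_euler('ZYX')
    print('bin by grip: yaw tilt roll',np.round(e,3),'org',np.round(B[:3,3],1))
    for n,c in dict(FL=[55,60,0],FR=[55,-60,0],NL=[-55,60,0],NR=[-55,-60,0]).items(): print(n,np.round((B@[*c,1])[:3],1))
def snap(n,cams=('scene','top')):
    for c in cams:
        im=arm.get_image(c); 
        x0,y0,x1,y1=(170,120,380,300) if c=='scene' else (230,140,340,250)
        cv2.imwrite(f'pics/{c}{n}.png',cv2.resize(cv2.convertScaleAbs(im[y0:y1,x0:x1,::-1],alpha=1.3,beta=10),None,fx=600/(x1-x0)*1.0,fy=600/(x1-x0)*1.0,interpolation=cv2.INTER_CUBIC)[:600])
E
python3 - <<'E'
from h import *
did([0,-0.39,-1.54,-3.22,9.17,0.1,-1.15]); binest(); print(arm.read_state()['contact_force']); snap('6')
E
```

```text
clock: 10.25
position: [542.5, -22.5, 208.7]
ee_rot: [-0.456, -0.462, 0.53, 0.546]
contact_force: [-3.2, 1.9, 5.4]
gripper_width: 8.6
bin by grip: yaw tilt roll [-0.008  0.159  0.021] org [561.5 -18.3  10.9]
FL [616.5  41.2   3.4]
FR [615.1 -78.8   1. ]
NL [507.9  42.1  20.8]
NR [506.5 -77.8  18.4]
[-3.16470193  1.94161256  5.39367253]
```

View pics/scene6.png

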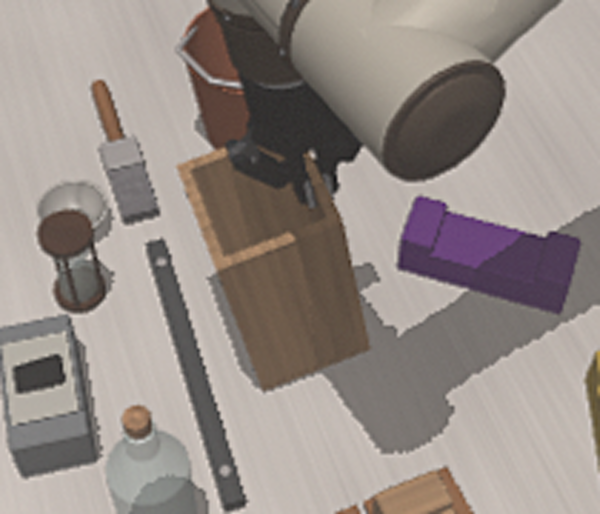

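The scene crop shows the bin tipped onto its far edge with the near bottom edge raised (pixel ~(365,350)), and the grip holding. Next I swing about the far right corner.

```bash
python3 - <<'E'
from h import *
G=np.array(json.load(open('G.json')))
rows([binpose([55,-60,0],[614.7,-79.3,-.5],-.009-.04*i,.16,.025)@G for i in range(1,10)])
E
```

```text
[np.float64(0.19), np.float64(-0.01), np.float64(-0.23), np.float64(-0.06), np.float64(2.25), np.float64(-0.65)]
[np.float64(0.47), np.float64(-0.04), np.float64(-0.46), np.float64(-0.11), np.float64(4.52), np.float64(-1.02)]
[np.float64(0.74), np.float64(-0.08), np.float64(-0.71), np.float64(-0.16), np.float64(6.78), np.float64(-1.38)]
[np.float64(1.0), np.float64(-0.11), np.float64(-0.96), np.float64(-0.21), np.float64(9.04), np.float64(-1.75)]
[np.float64(1.24), np.float64(-0.15), np.float64(-1.23), np.float64(-0.26), np.float64(11.3), np.float64(-2.11)]
[np.float64(1.48), np.float64(-0.19), np.float64(-1.5), np.float64(-0.31), np.float64(13.56), np.float64(-2.48)]
[np.float64(1.71), np.float64(-0.23), np.float64(-1.78), np.float64(-0.36), np.float64(15.83), np.float64(-2.84)]
[np.float64(1.92), np.float64(-0.27), np.float64(-2.08), np.float64(-0.41), np.float64(18.09), np.float64(-3.2)]
[np.float64(2.12), np.float64(-0.32), np.float64(-2.38), np.float64(-0.46), np.float64(20.35), np.float64(-3.57)]
```

```bash
python3 -m inch '[[0,0.1,0,-0.12,0,1.1,-0.4],[0,0.19,-0.01,-0.23,-0.06,2.25,-0.65],[0,0.33,-0.03,-0.35,-0.09,3.4,-0.85],[0,0.47,-0.04,-0.46,-0.11,4.52,-1.02],[0,0.6,-0.06,-0.58,-0.13,5.6,-1.2],[0,0.74,-0.08,-0.71,-0.16,6.78,-1.38],[0,0.87,-0.1,-0.83,-0.19,7.9,-1.57],[0,1,-0.11,-0.96,-0.21,9.04,-1.75],[0,1.12,-0.13,-1.1,-0.24,10.2,-1.93],[0,1.24,-0.15,-1.23,-0.26,11.3,-2.11],[0,1.36,-0.17,-1.36,-0.29,12.4,-2.3],[0,1.48,-0.19,-1.5,-0.31,13.56,-2.48],[0,1.6,-0.21,-1.64,-0.34,14.7,-2.66],[0,1.71,-0.23,-1.78,-0.36,15.83,-2.84],[0,1.82,-0.25,-1.93,-0.39,17,-3],[0,1.92,-0.27,-2.08,-0.41,18.09,-3.2],[0,2.12,-0.32,-2.38,-0.46,20.35,-3.57],[0,2.12,-0.32,-2.38,-0.46,20.35,-3.57],[0,2.12,-0.32,-2.38,-0.46,20.35,-3.57],[0,2.12,-0.32,-2.38,-0.46,20.35,-3.57]]'
python3 - <<'E'
from h import *
did([0,2.12,-0.32,-2.38,-0.46,20.35,-3.57]); binest(); print(arm.read_state()['contact_force']); snap('7')
E
```

```text
clock: 12.02
position: [566.3, -1.8, 208.8]
ee_rot: [-0.53, -0.374, 0.423, 0.633]
contact_force: [-2.4, 2.0, 7.3]
gripper_width: 9.1
bin by grip: yaw tilt roll [-0.368  0.16   0.025] org [585.6  -3.7  11. ]
FL [658.1  32.6   3.7]
FR [614.5 -79.2   0.8]
NL [556.8  71.7  21.2]
NR [513.2 -40.1  18.3]
[-2.39641697  2.04013189  7.31397147]
```

View pics/scene7.png

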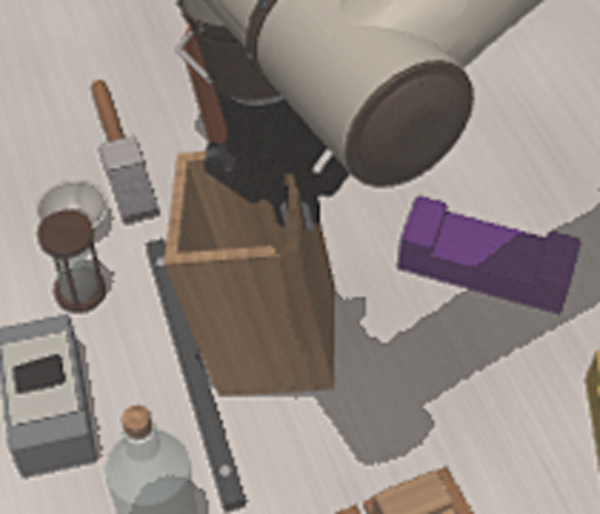

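View pics/top7.png

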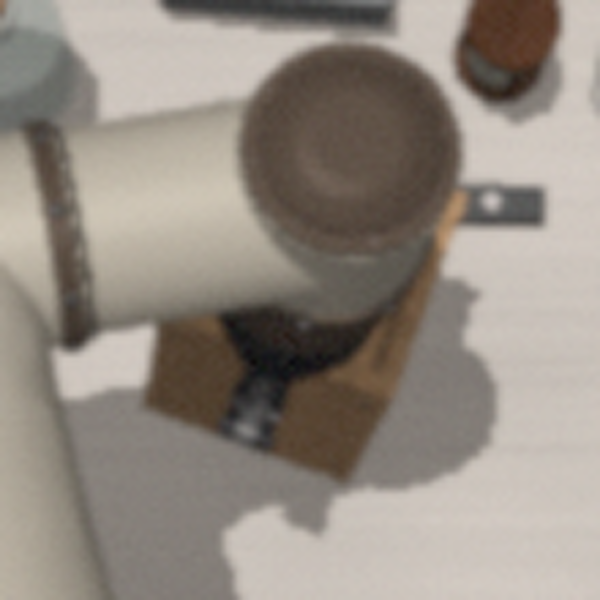

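```bash
python3 - <<'E'
from h import *
print(proj('scene',[[658.1,32.6,0],[614.5,-79.2,0],[513.2,-40.1,18.3],[556.8,71.7,21]])*1 )
print((proj('scene',[[658.1,32.6,3],[556.8,71.7,21]])-[170,120])*600/210)
G=np.array(json.load(open('G.json')))
FL,FR=[55,60,0],[55,-60,0]
P=[614.7,-79.3,-.5]
B=binpose(FR,P,-.369,.16,0); Q=(B@[*FL,1])[:3]; print(Q)
L=[B,binpose(FL,Q,-.369,.16,-.025)]
L+=[binpose(FL,Q,-.369+.0415*i,.16,-.025) for i in range(1,9)]
rows([b@G for b in L]); print((L[-1]@[*FR,1])[:3])
E
```

```text
[[245.9988017  258.75106803]
 [248.80761977 222.05640933]
 [286.79230523 219.18961528]
 [286.38293114 255.71648504]]
[[216.96990662 394.86328775]
 [332.52266041 387.76138583]]
[ 6.57981951e+02  3.26226194e+01 -5.00000000e-01]
[np.float64(0.48), np.float64(0.16), np.float64(0.0), np.float64(-0.0), np.float64(-0.0), np.float64(1.43)]
[np.float64(0.96), np.float64(0.02), np.float64(0.0), np.float64(-0.0), np.float64(-0.0), np.float64(2.86)]
[np.float64(0.67), np.float64(-0.02), np.float64(-0.23), np.float64(-0.0), np.float64(-2.35), np.float64(3.24)]
[np.float64(0.38), np.float64(-0.07), np.float64(-0.47), np.float64(-0.0), np.float64(-4.7), np.float64(3.62)]
[np.float64(0.11), np.float64(-0.12), np.float64(-0.73), np.float64(-0.0), np.float64(-7.04), np.float64(4.0)]
[np.float64(-0.16), np.float64(-0.17), np.float64(-1.0), np.float64(-0.0), np.float64(-9.39), np.float64(4.37)]
[np.float64(-0.41), np.float64(-0.22), np.float64(-1.28), np.float64(-0.0), np.float64(-11.74), np.float64(4.75)]
[np.float64(-0.65), np.float64(-0.27), np.float64(-1.57), np.float64(-0.0), np.float64(-14.09), np.float64(5.12)]
[np.float64(-0.88), np.float64(-0.32), np.float64(-1.87), np.float64(-0.0), np.float64(-16.44), np.float64(5.5)]
[np.float64(-1.1), np.float64(-0.38), np.float64(-2.17), np.float64(-0.0), np.float64(-18.79), np.float64(5.87)]
[654.02192872 -87.27545605   2.46137335]
```

The projected corners, (217,395) and (333,388), fall on the corners in the picture, so the estimate from the grip is right. I now shift weight to the far left corner and swing back.

```bash
python3 -m inch '[[0,0.24,0.08,0,0,0,0.7],[0,0.48,0.16,0,0,0,1.43],[0,0.72,0.09,0,0,0,2.1],[0,0.96,0.02,0,0,0,2.86],[0,0.82,0,-0.11,0,-1.2,3.05],[0,0.67,-0.02,-0.23,0,-2.35,3.24],[0,0.52,-0.04,-0.35,0,-3.5,3.4],[0,0.38,-0.07,-0.47,0,-4.7,3.62],[0,0.11,-0.12,-0.73,0,-7.04,4],[0,-0.03,-0.14,-0.86,0,-8.2,4.2],[0,-0.16,-0.17,-1,0,-9.39,4.37],[0,-0.41,-0.22,-1.28,0,-11.74,4.75],[0,-0.53,-0.24,-1.42,0,-12.9,4.9],[0,-0.65,-0.27,-1.57,0,-14.09,5.12],[0,-0.88,-0.32,-1.87,0,-16.44,5.5],[0,-1,-0.35,-2.02,0,-17.6,5.7],[0,-1.1,-0.38,-2.17,0,-18.79,5.87],[0,-1.1,-0.38,-2.17,0,-18.79,5.87],[0,-1.1,-0.38,-2.17,0,-18.79,5.87],[0,-1.1,-0.38,-2.17,0,-18.79,5.87]]'
python3 - <<'E'
from h import *
did([0,-1.1,-0.38,-2.17,0,-18.79,5.87]); binest(); print(arm.read_state()['contact_force']); snap('8')
G=np.array(json.load(open('G.json')))
FL,FR=[55,60,0],[55,-60,0]
Q=[657.98,32.62,-.5]; yaw=-.037
L=[binpose(FL,Q,yaw,.16,0)]+[binpose(FL,Q,yaw,t,0) for t in (.12,.08,.04,.0)]
rows([b@G for b in L])
E
```

```text
clock: 13.78
position: [582.3, -20.7, 208.9]
ee_rot: [-0.472, -0.444, 0.536, 0.541]
contact_force: [-3.5, -0.9, 8.4]
gripper_width: 8.7
bin by grip: yaw tilt roll [-0.036  0.161 -0.026] org [600.7 -26.   11.1]
FL [656.9  32.    0.8]
FR [653.  -87.9   3.8]
NL [548.4  35.9  18.4]
NR [544.5 -84.   21.4]
[-3.52455082 -0.91374158  8.35366526]
[np.float64(-0.48), np.float64(0.16), np.float64(-0.0), np.float64(-0.0), np.float64(0.0), np.float64(-1.43)]
[np.float64(-0.46), np.float64(0.59), np.float64(0.76), np.float64(-2.29), np.float64(0.03), np.float64(-1.43)]
[np.float64(-0.45), np.float64(1.06), np.float64(1.5), np.float64(-4.58), np.float64(0.06), np.float64(-1.43)]
[np.float64(-0.44), np.float64(1.55), np.float64(2.22), np.float64(-6.88), np.float64(0.09), np.float64(-1.43)]
[np.float64(-0.43), np.float64(2.07), np.float64(2.92), np.float64(-9.17), np.float64(0.12), np.float64(-1.42)]
```

View pics/scene8.png

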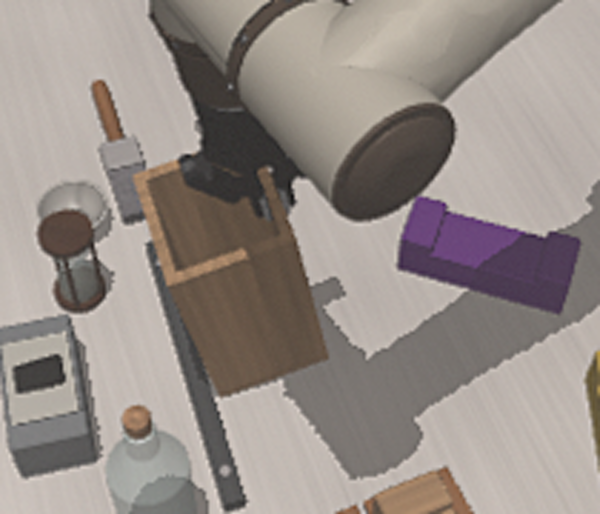

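View pics/top8.png

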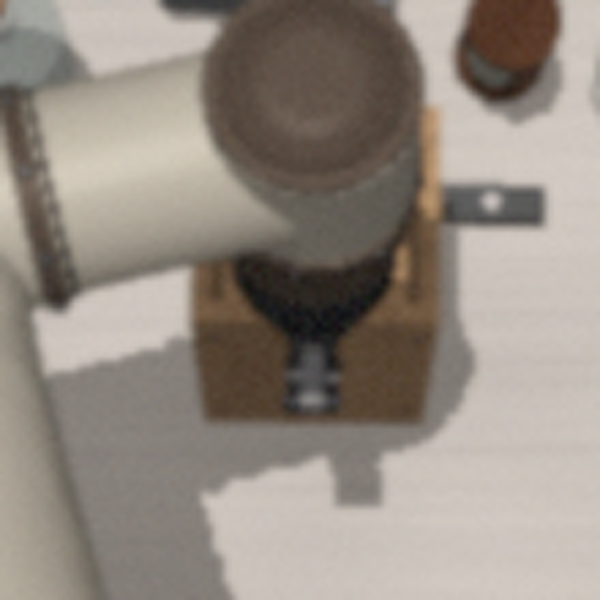

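The pictures show the bin swung back square and still tipped, with its far left corner at scene crop (222,394), close to the rail. I set it down with a 2 to 3 mm forward bias.

```bash
python3 -m inch '[[0,-0.24,0.08,0,0,0,-0.7],[0,-0.48,0.16,-0.05,0,0,-1.43],[0,-0.47,0.37,0.3,-1.15,0,-1.43],[0,-0.46,0.59,0.66,-2.29,0,-1.43],[0,-0.46,0.82,1,-3.4,0,-1.43],[0,-0.45,1.06,1.35,-4.58,0.1,-1.43],[0,-0.45,1.3,1.7,-5.7,0.1,-1.43],[0,-0.44,1.55,2.02,-6.88,0.1,-1.43],[0,-0.44,1.8,2.36,-8,0.1,-1.43],[0,-0.43,2.07,2.67,-9.17,0.1,-1.42],[0,-0.43,2.07,2.67,-9.17,0.1,-1.42],[0,-0.43,2.07,2.67,-9.17,0.1,-1.42],[0,-0.43,2.07,2.67,-9.17,0.1,-1.42]]'
python3 - <<'E'
from h import *
did([0,-0.43,2.07,2.67,-9.17,0.1,-1.42]); binest(); print(np.round(cmd(),3),arm.read_state()['contact_force']); snap('9',['scene'])
E
```

```text
clock: 14.97
position: [550.6, -23.6, 194.5]
ee_rot: [-0.508, -0.49, 0.492, 0.509]
contact_force: [-13.4, 5.5, 19.4]
gripper_width: 9.5
bin by grip: yaw tilt roll [-0.035  0.004 -0.   ] org [599.9 -25.    2.1]
FL [657.   33.    1.8]
FR [652.7 -86.9   1.9]
NL [547.   36.9   2.2]
NR [542.8 -83.    2.3]
[[ 3.60000e-02  0.00000e+00 -9.99000e-01  5.53378e+02]
 [ 9.99000e-01 -0.00000e+00  3.60000e-02 -2.39760e+01]
 [-0.00000e+00 -1.00000e+00 -0.00000e+00  1.91448e+02]
 [ 0.00000e+00  0.00000e+00  0.00000e+00  1.00000e+00]] [-13.39095661   5.50395447  19.36548238]
```

View pics/scene9.png

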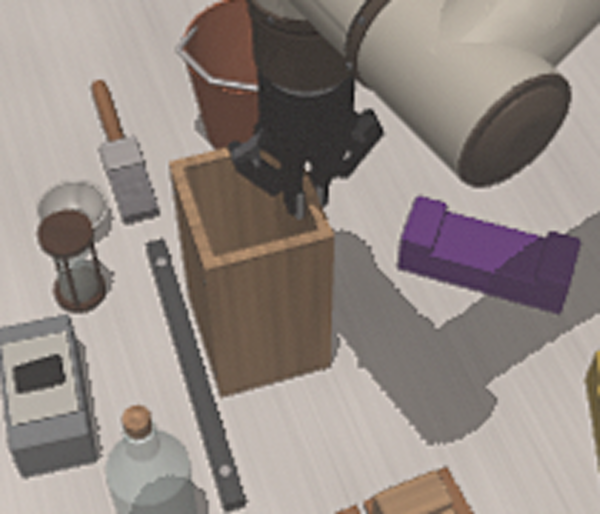

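```bash
python3 -m inch '[[0,0,-0.1,0,0,0,0],[0,0,-0.2,-0.05,0,0,0],[0,0,-0.25,-0.1,0,0,0],[0,0,-0.25,-0.15,0,0,0],[0,0,-0.25,-0.15,0,0,0],[0,0,-0.25,-0.15,0,0,0]]'
python3 - <<'E'
from h import *
did([0,0,-0.25,-0.15,0,0,0]); binest(); print(arm.read_state()['contact_force'])
E
```

```text
clock: 15.52
position: [551.6, -23.7, 195.1]
ee_rot: [-0.507, -0.489, 0.493, 0.51]
contact_force: [-10.4, 4.6, 13.3]
gripper_width: 9.1
bin by grip: yaw tilt roll [-0.036  0.006 -0.   ] org [600.3 -25.1   2.5]
FL [657.4  32.8   2.1]
FR [653.1 -87.1   2.1]
NL [547.5  36.8   2.8]
NR [543.2 -83.1   2.8]
[-10.35975173   4.558993    13.26870643]
```

```bash
python3 -m inch '[[0,0,-0.4,0.1,0,0,0],[0,0,-0.4,0.15,0,0,0],[0,0,-0.4,0.15,0,0,0],[0.4,0,-0.4,0.15,0,0,0],[0.4,0,-0.4,0.15,0,0,0],[0.4,0,-0.4,0.15,0,0,0],[0.4,0,-0.4,0.15,0,0,0],[0.4,0,-2,0.15,0,0,0],[0.4,0,-4,0.15,0,0,0],[0.4,0,-7,0.15,0,0,0],[0.4,0,-10,0.15,0,0,0],[0.4,0,-13,0.15,0,0,0],[0.5,4,-13,0.15,0,0,0],[0.6,8,-13,0.15,0,0,0],[0.8,12,-13,0.2,0,-2,0],[1,16,-13,0.6,0,-4,0],[1,20,-13,0.8,0,-5,0],[1,20,-13,0.8,0,-5,0],[1,20,-13,0.8,0,-5,0]]'
python3 - <<'E'
from h import *
did([1,20,-13,0.8,0,-5,0]); print(np.round(meas(),3))
im=arm.get_image('top'); cv2.imwrite('pics/t10.png',im[:,:,::-1])
c=im[165:240,228:335,::-1]; c=cv2.convertScaleAbs(c,alpha=1.3,beta=10);cv2.imwrite('pics/t10c.png',cv2.resize(c,None,fx=7.4,fy=7.4,interpolation=cv2.INTER_CUBIC))
snap('10',['scene'])
E
```

```text
clock: 17.1
position: [553.8, 178.4, 323.9]
ee_rot: [0.486, 0.514, -0.513, -0.486]
contact_force: [-0.2, -0.0, 0.7]
gripper_width: 85.6
[[-5.50000e-02  0.00000e+00 -9.98000e-01  5.53778e+02]
 [ 9.98000e-01  0.00000e+00 -5.50000e-02  1.78426e+02]
 [ 0.00000e+00 -1.00000e+00 -0.00000e+00  3.23897e+02]
 [ 0.00000e+00  0.00000e+00  0.00000e+00  1.00000e+00]]
```

View pics/t10c.png

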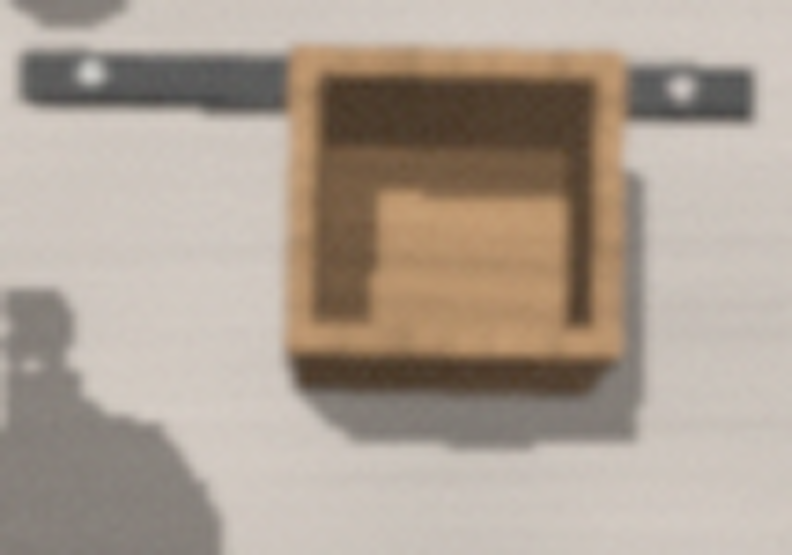

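View pics/scene10.png

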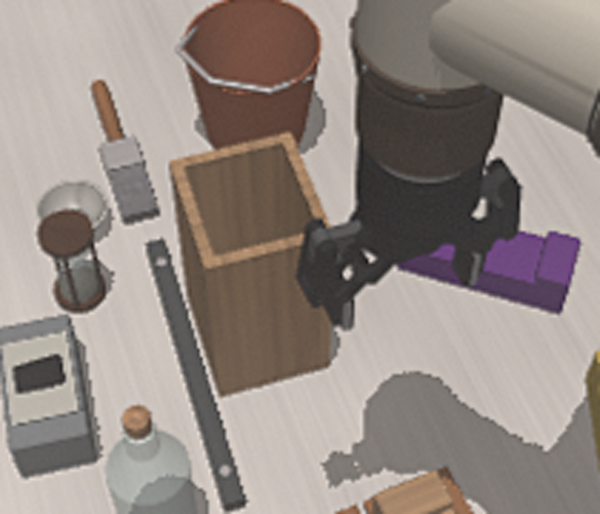

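View pics/t10.png

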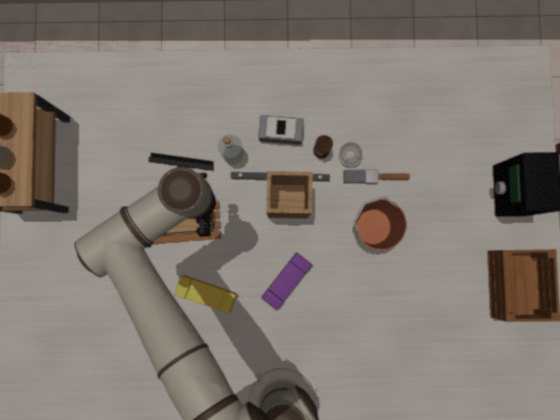

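```bash
python3 - <<'E'
from h import *
f=lambda L:(np.array(L)+.5)/7.4-.5+[228,165]
c,y,r=rectfit(back('top',f([[290,45],[628,55],[620,358],[288,354]]),210),110,120); print(c,y,r)
c2,y2,r=rectfit(back('top',f([[320,76],[592,82],[590,326],[316,322]]),210),90,100); print(c2,y2,r)
Rr=binpose([0,0,0],[661.6,-3.5,0],-.036,0,0)
for cc,yy in ((c,y),(c2,y2)):
  B=binpose([0,0,0],[*cc,0],yy,0,0)
  for p in ([55,60,0,1],[55,-60,0,1]): print('in rail frame',np.round((np.linalg.inv(Rr)@B@p)[:3],1))
# scene: near-face bottom-left corner & far bottom corner of bin at z=0 ; rail near bottom edge from scene
g=lambda L:np.array(L)*210/600+[170,120]
print(np.round(back('scene',g([[222,394],[330,366]]),0),1), 'rail face left end z0?',np.round(back('scene',g([[244,505]]),20),1))
rows([down([537,283.3,300],.07,-1),down([537,283.3,43],.07,-1)])
E
```

```text
[599.36681008 -26.27485812] -0.03306212685562705 [[ 0.6  0.6]
 [-0.7 -0.4]
 [ 0.6  0.9]
 [-0.4 -1.1]]
[599.85372647 -25.57019664] -0.02980545922389879 [[-0.8 -1.2]
 [-1.3  1.5]
 [ 1.2  1.1]
 [ 0.9 -1.4]]
in rail frame [-6.5 35.2  0. ]
in rail frame [ -6.2 -84.8   0. ]
in rail frame [-6.3 36.1  0. ]
in rail frame [ -5.5 -83.9   0. ]
[[653.   31.7  -0. ]
 [545.9  37.4   0. ]] rail face left end z0? [[670.8 154.7  20. ]]
[np.float64(10.79), np.float64(2.39), np.float64(1.15), np.float64(0.0), np.float64(-1.07), np.float64(-0.0)]
[np.float64(10.79), np.float64(28.09), np.float64(1.16), np.float64(0.0), np.float64(-1.07), np.float64(-0.0)]
```

```bash
python3 - <<'E'
from h import *
im=arm.get_image('scene')[:,:,::-1].copy()
x0,y0,x1,y1=215,195,295,270; s=8
big=cv2.resize(cv2.convertScaleAbs(im[y0:y1,x0:x1],alpha=1.4,beta=20),None,fx=s,fy=s,interpolation=cv2.INTER_CUBIC)
def dr(A,B,col):
    q=(proj('scene',[A,B])-[x0,y0]+.5)*s
    cv2.line(big,tuple(int(v) for v in q[0]),tuple(int(v) for v in q[1]),col,1,cv2.LINE_AA)
Rr=binpose([0,0,0],[661.6,-3.5,0],-.036,0,0)
w=lambda M,p:(M@[*p,1])[:3]
dr(w(Rr,[0,150,0]),w(Rr,[0,-150,0]),(0,0,255));dr(w(Rr,[0,150,20]),w(Rr,[0,-150,20]),(0,255,255));dr(w(Rr,[20,150,20]),w(Rr,[20,-150,20]),(0,255,255))
B=binpose([0,0,0],[599.6,-26,0],-.033,0,0)
for a,b in [((55,60,0),(55,-60,0)),((55,60,0),(-55,60,0)),((55,60,0),(55,60,210)),((55,60,210),(-55,60,210)),((55,60,210),(55,-60,210))]: dr(w(B,a),w(B,b),(0,255,0))
cv2.imwrite('pics/ov11.png',big)
E
```

```text
(no output)
```

View pics/ov11.png

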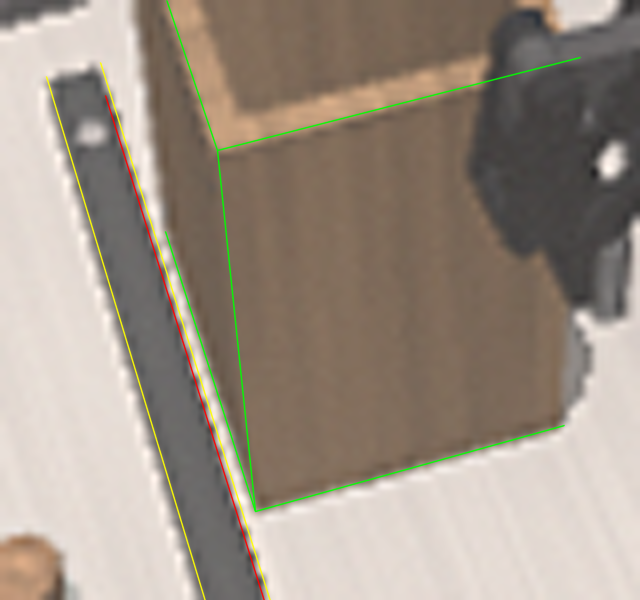

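The gap reads about 6 to 8 mm: the red line is the modelled face, and the real rail edge sits slightly to its left in the picture. That is inside the tolerance, but there is time to re-grip and slide the bin a few mm closer.

```bash
python3 - <<'E'
from h import *
rows([down([549.6,-24.3,321],-.034,-1),down([549.6,-24.3,194],-.034,-1),down([549.6,-24.3,196],-.034,-1)])
E
```

```text
[np.float64(-19.99), np.float64(0.29), np.float64(1.47), np.float64(0.0), np.float64(4.89), np.float64(-0.0)]
[np.float64(-19.99), np.float64(12.99), np.float64(1.47), np.float64(0.0), np.float64(4.89), np.float64(-0.0)]
[np.float64(-19.99), np.float64(12.79), np.float64(1.47), np.float64(0.0), np.float64(4.89), np.float64(-0.0)]
```

```bash
python3 -m inch '[[0.4,-4,0.3,0.3,0,1,0],[0.4,-8,0.3,0.6,0,2,0],[0.4,-12,0.3,0.9,0,3,0],[0.4,-16,0.3,1.2,0,4,0],[0.4,-20,0.3,1.47,0,4.9,0],[0.4,-20,0.3,1.47,0,4.9,0],[0.4,-20,0.3,1.47,0,4.9,0],[0.4,-20,3,1.47,0,4.9,0],[0.4,-20,6,1.47,0,4.9,0],[0.4,-20,9,1.47,0,4.9,0],[0.4,-20,11.5,1.47,0,4.9,0],[0.4,-20,12.8,1.47,0,4.9,0],[0.4,-20,12.8,1.47,0,4.9,0],[0.4,-20,12.8,1.47,0,4.9,0],[0,-20,12.8,1.47,0,4.9,0],[0,-20,12.8,1.47,0,4.9,0],[0,-20,12.8,1.47,0,4.9,0],[0,-20,12.8,1.47,0,4.9,0]]'
python3 - <<'E'
from h import *
did([0,-20,12.8,1.47,0,4.9,0]); print(np.round(cmd()[:3,3],1),np.round(meas()[:3,3],1),arm.read_state()['contact_force'])
E
```

```text
clock: 18.75
position: [550.2, -24.0, 197.8]
ee_rot: [0.509, 0.492, -0.491, -0.508]
contact_force: [-1.3, 1.2, 6.0]
gripper_width: 9.1
[549.6 -24.4 195.9] [550.2 -24.  197.8] [-1.33610382  1.21700982  6.03156454]
```

```bash
python3 -m inch '[[0,0,-0.2,0,0,0,0],[0,0,-0.2,-0.15,0,0,0],[0,0,-0.2,-0.3,0,0,0],[0,0,-0.2,-0.4,0,0,0],[0,0,-0.2,-0.5,0,0,0],[0,0,-0.2,-0.6,0,0,0],[0,0,-0.2,-0.7,0,0,0],[0,0,-0.2,-0.7,0,0,0],[0,0,-0.2,-0.7,0,0,0]]'
python3 - <<'E'
from h import *
did([0,0,-.2,-.7,0,0,0]); print(np.round(cmd()[:3,3],1),np.round(meas(),3),arm.read_state()['contact_force'])
E
```

```text
clock: 19.5
position: [552.6, -24.4, 199.7]
ee_rot: [-0.506, -0.489, 0.494, 0.51]
contact_force: [-12.9, 5.0, 16.5]
gripper_width: 9.1
[556.6 -24.6 197.9] [[ 3.40000e-02 -9.00000e-03 -9.99000e-01  5.52573e+02]
 [ 9.99000e-01 -1.00000e-03  3.40000e-02 -2.44250e+01]
 [-1.00000e-03 -1.00000e+00  9.00000e-03  1.99693e+02]
 [ 0.00000e+00  0.00000e+00  0.00000e+00  1.00000e+00]] [-12.85494045   5.03857037  16.46939474]
```

```bash
python3 -m inch '[[0,0,-0.15,0,0,0,0],[0,0,-0.3,0,0,0,0],[0,0,-0.45,0,0,0,0],[0,0,-0.55,0,0,0,0],[0,0,-0.55,0,0,0,0],[0,0,-0.55,0,0,0,0]]'
python3 - <<'E'
from h import *
did([0,0,-.55,0,0,0,0]); print(np.round(cmd()[:3,3],1),np.round(meas(),3),arm.read_state()['contact_force'])
E
```

```text
clock: 20.0
position: [556.3, -24.6, 202.7]
ee_rot: [-0.508, -0.491, 0.492, 0.509]
contact_force: [-0.8, 0.3, -6.3]
gripper_width: 9.1
[556.6 -24.6 203.4] [[ 3.40000e-02 -1.00000e-03 -9.99000e-01  5.56268e+02]
 [ 9.99000e-01 -0.00000e+00  3.40000e-02 -2.46060e+01]
 [-0.00000e+00 -1.00000e+00  1.00000e-03  2.02692e+02]
 [ 0.00000e+00  0.00000e+00  0.00000e+00  1.00000e+00]] [-0.80372497  0.28189258 -6.3017957 ]
```

The bin slid about 6 mm forward with its weight partly taken. I ease it down and release.

```bash
python3 -m inch '[[0,0,0.2,0,0,0,0],[0,0,0.4,0,0,0,0],[0,0,0.55,0,0,0,0],[0,0,0.6,0,0,0,0],[0,0,0.6,0,0,0,0],[0.4,0,0.55,0,0,0,0],[0.4,0,0.55,0,0,0,0],[0.4,0,0.55,0,0,0,0],[0.4,0,0.55,0,0,0,0],[0.4,0,-1,0,0,0,0],[0.4,0,-4,0,0,0,0],[0.4,0,-8,0,0,0,0],[0.4,0,-12,0,0,0,0],[0.5,4,-12,0,0,0,0],[0.6,8,-12,0,0,0,0],[0.8,12,-12,0,0,-2,0],[1,16,-12,0,0,-4,0],[1,20,-12,0,0,-5,0],[1,20,-12,0,0,-5,0],[1,20,-12,0,0,-5,0]]'
python3 - <<'E'
from h import *
did([1,20,-12,0,0,-5,0])
im=arm.get_image('top')
c=im[165:240,228:335,::-1]; c=cv2.convertScaleAbs(c,alpha=1.3,beta=10);cv2.imwrite('pics/t12c.png',cv2.resize(c,None,fx=7.4,fy=7.4,interpolation=cv2.INTER_CUBIC))
im=arm.get_image('scene')[:,:,::-1].copy()
x0,y0,x1,y1=215,195,295,270; s=8
big=cv2.resize(cv2.convertScaleAbs(im[y0:y1,x0:x1],alpha=1.4,beta=20),None,fx=s,fy=s,interpolation=cv2.INTER_CUBIC)
cv2.imwrite('pics/ov12.png',big)
E
```

```text
clock: 21.67
position: [563.3, 177.7, 323.0]
ee_rot: [0.486, 0.514, -0.514, -0.486]
contact_force: [-0.1, 0.4, 0.3]
gripper_width: 85.6
```

View pics/t12c.png

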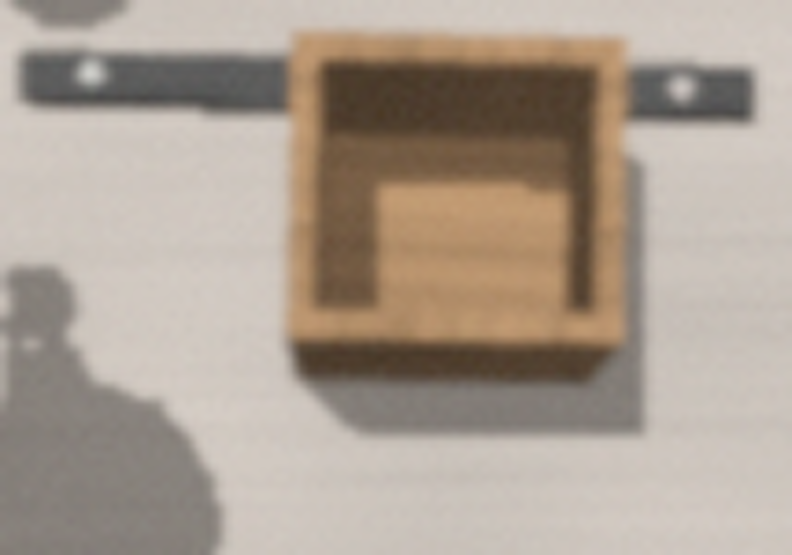

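View pics/ov12.png

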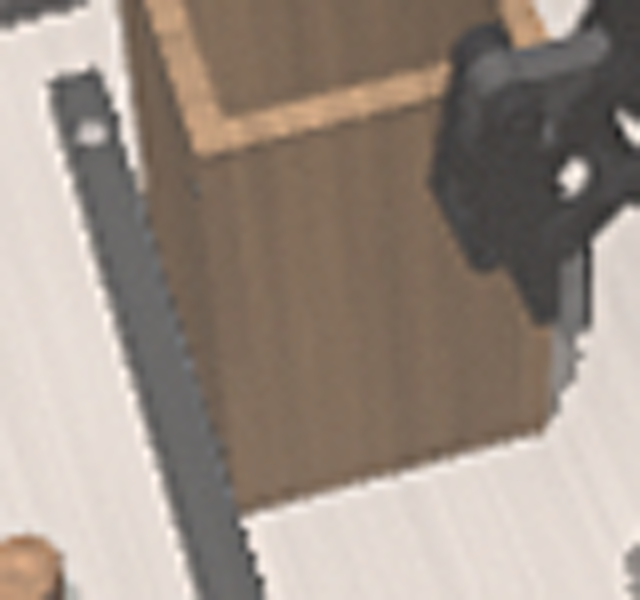

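Snug: in the scene crop the far bottom corner sits right at the rail, near (240,512), with no visible gap. Next I fetch the headrest.

```bash
python3 - <<'E'
from h import *
f=lambda L:(np.array(L)+.5)/7.4-.5+[228,165]
c,y,r=rectfit(back('top',f([[293,33],[627,38],[622,346],[288,341]]),210),110,120); print(c,y,r)
Rr=binpose([0,0,0],[661.6,-3.5,0],-.036,0,0); B=binpose([0,0,0],[*c,0],y,0,0)
for p in ([55,60,0,1],[55,-60,0,1]): print('in rail frame',np.round((np.linalg.inv(Rr)@B@p)[:3],1))
rows([down([536.6,283.2,300],.07,-1),down([536.6,283.2,43],.07,-1)])
E
```

```text
[604.20970545 -26.70668159] -0.0297832812004781 [[ 0.2 -0.3]
 [ 0.4  0.1]
 [-0.2  0.7]
 [-0.4 -0.5]]
in rail frame [-1.9 35.1  0. ]
in rail frame [ -1.1 -84.9   0. ]
[np.float64(10.92), np.float64(2.34), np.float64(2.11), np.float64(0.0), np.float64(-0.97), np.float64(-0.0)]
[np.float64(10.92), np.float64(28.04), np.float64(2.11), np.float64(0.0), np.float64(-0.97), np.float64(-0.0)]
```

```bash
python3 -m inch '[[1,4,2,0.8,0,-0.5,0],[1,8,4,1.6,0,-0.97,0],[1,10.9,7,2.1,0,-0.97,0],[1,10.9,10,2.1,0,-0.97,0],[1,10.9,14,2.1,0,-0.97,0],[1,10.9,14,2.1,0,-0.97,0],[1,10.9,14,2.1,0,-0.97,0]]'
python3 - <<'E'
from h import *
did([1,10.9,14,2.1,0,-.97,0]); print(np.round(cmd()[:3,3],1),np.round(meas()[:3,3],1))
im=arm.get_image('wrist'); cv2.imwrite('pics/w13.png',im[:,:,::-1])
E
```

```text
clock: 22.35
position: [536.3, 281.3, 182.4]
ee_rot: [-0.483, -0.515, 0.519, 0.482]
contact_force: [-0.0, 0.7, 2.0]
gripper_width: 85.3
[536.7 283.  183.4] [536.3 281.3 182.4]
```

View pics/w13.png

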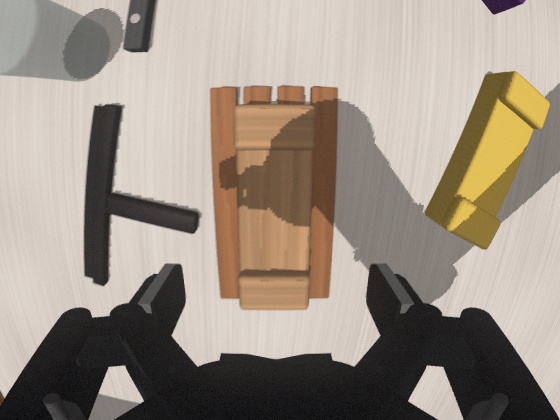

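```bash
python3 -m inch '[[1,0,4,0,0,0,0],[1,0,8,0,0,0,0],[1,0,11,0,0,0,0],[1,0,13,0,0,0,0],[1,0,14,0,0,0,0],[1,0,14,0,0,0,0],[1,0,14,0,0,0,0],[0.3,0,14,0,0,0,0],[0.3,0,14,0,0,0,0],[0.3,0,14,0,0,0,0],[0.3,0,14,0,0,0,0],[0.3,0,14,0,0,0,0]]'
python3 - <<'E'
from h import *
did([.3,0,14,0,0,0,0]); print(np.round(cmd()[:3,3],1),np.round(meas(),3))
c=np.array([604.4,-26.5]); yaw=-.033
rows([down([536.7,283,300],.07,-1),down([*c,320],yaw,-1),down([*c,240],yaw,-1)])
E
```

```text
clock: 23.4
position: [537.6, 284.1, 46.1]
ee_rot: [0.482, 0.519, -0.516, -0.482]
contact_force: [-1.2, -0.2, 4.8]
gripper_width: 59.1
[536.7 283.   43.4] [[-7.10000e-02  4.00000e-03 -9.97000e-01  5.37585e+02]
 [ 9.97000e-01  2.00000e-03 -7.10000e-02  2.84122e+02]
 [ 2.00000e-03 -1.00000e+00 -4.00000e-03  4.60800e+01]
 [ 0.00000e+00  0.00000e+00  0.00000e+00  1.00000e+00]]
[np.float64(-0.0), np.float64(-25.66), np.float64(0.0), np.float64(0.0), np.float64(-0.0), np.float64(-0.0)]
[np.float64(-31.35), np.float64(-27.66), np.float64(-4.59), np.float64(0.0), np.float64(5.9), np.float64(-0.0)]
[np.float64(-31.35), np.float64(-19.66), np.float64(-4.59), np.float64(0.0), np.float64(5.9), np.float64(-0.0)]
```

```bash
python3 -m inch '[[0.3,0,-2,0,0,0,0],[0.3,0,-6,0,0,0,0],[0.3,0,-10,0,0,0,0],[0.3,0,-14,0,0,0,0],[0.3,0,-18,0,0,0,0],[0.3,-1,-22,0,0,0,0],[0.3,-3,-25,-0.4,0,0.5,0],[0.3,-6,-26,-0.9,0,1.2,0],[0.3,-10,-26,-1.5,0,2,0],[0.3,-14,-26,-2.1,0,2.8,0],[0.3,-18,-26,-2.7,0,3.6,0],[0.3,-22,-26,-3.3,0,4.4,0],[0.3,-25,-26,-3.8,0,5,0],[0.3,-28,-26,-4.2,0,5.5,0],[0.3,-30,-26,-4.5,0,5.9,0],[0.3,-31.35,-26,-4.6,0,5.9,0],[0.3,-31.35,-25,-4.6,0,5.9,0],[0.3,-31.35,-24,-4.6,0,5.9,0],[0.3,-31.35,-23,-4.6,0,5.9,0],[0.3,-31.35,-23,-4.6,0,5.9,0]]'
python3 - <<'E'
from h import *
did([.3,-31.35,-23,-4.6,0,5.9,0]); 
im=arm.get_image('scene'); cv2.imwrite('pics/s14.png',im[:,:,::-1])
print(np.round(cmd()[:3,3],1),np.round(meas(),3),arm.read_state()['contact_force'])
E
```

```text
clock: 25.07
position: [602.5, -25.2, 269.9]
ee_rot: [-0.506, -0.49, 0.494, 0.509]
contact_force: [-0.0, -0.4, -3.6]
gripper_width: 58.9
[604.5 -26.5 273.4] [[ 3.10000e-02 -4.00000e-03 -1.00000e+00  6.03174e+02]
 [ 1.00000e+00 -0.00000e+00  3.10000e-02 -2.52870e+01]
 [-1.00000e-03 -1.00000e+00  4.00000e-03  2.71298e+02]
 [ 0.00000e+00  0.00000e+00  0.00000e+00  1.00000e+00]] [ 0.99442575 -0.37132851 -1.67596937]
```

View pics/s14.png

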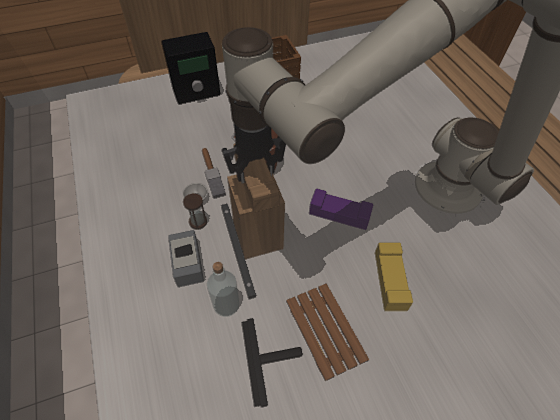

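The headrest hangs about 30 mm over the bin top at (258,185). I lower slowly.

```bash
python3 -m inch '[[0.3,0,1,0,0,0,0],[0.3,0,1.8,0,0,0,0],[0.3,0,2.4,0,0,0,0],[0.3,0,2.8,0,0,0,0],[0.3,0,3.1,0,0,0,0],[0.3,0,3.1,0,0,0,0],[0.3,0,3.1,0,0,0,0]]'
python3 - <<'E'
from h import *
did([.3,0,3.1,0,0,0,0]); 
print(np.round(cmd()[:3,3],1),np.round(meas(),3),arm.read_state()['contact_force'])
E
```

```text
clock: 25.7
position: [604.4, -26.4, 242.5]
ee_rot: [0.508, 0.492, -0.492, -0.508]
contact_force: [0.5, 0.3, -2.5]
gripper_width: 59.1
[604.5 -26.5 242.4] [[ 3.30000e-02  0.00000e+00 -9.99000e-01  6.04448e+02]
 [ 9.99000e-01 -0.00000e+00  3.30000e-02 -2.64100e+01]
 [-0.00000e+00 -1.00000e+00 -0.00000e+00  2.42523e+02]
 [ 0.00000e+00  0.00000e+00  0.00000e+00  1.00000e+00]] [ 0.46762971  0.34799064 -2.45072935]
```

Still carrying its weight (−2.5 N), so a little lower.

```bash
python3 -m inch '[[0.3,0,0.1,0,0,0,0],[0.3,0,0.2,0,0,0,0],[0.3,0,0.3,0,0,0,0],[0.3,0,0.3,0,0,0,0],[0.3,0,0.3,0,0,0,0]]'
python3 - <<'E'
from h import *
did([.3,0,.3,0,0,0,0]); 
print(np.round(cmd()[:3,3],1),np.round(meas()[:3,3],3),arm.read_state()['contact_force'])
E
```

```text
clock: 26.12
position: [604.7, -26.4, 241.1]
ee_rot: [0.509, 0.492, -0.491, -0.507]
contact_force: [-2.4, 0.6, 6.5]
gripper_width: 58.9
[604.5 -26.5 239.4] [604.672 -26.437 241.1  ] [-2.37815654  0.56251242  6.45444804]
```

Contact: 6.5 N, z 241. I release and retreat.

```bash
python3 -m inch '[[0.3,0,-0.1,0,0,0,0],[0.3,0,-0.15,0,0,0,0],[0.9,0,-0.15,0,0,0,0],[1,0,-0.15,0,0,0,0],[1,0,-0.2,0,0,0,0],[1,0,-0.3,0,0,0,0],[1,0,-0.5,0,0,0,0],[1,0,-2,0,0,0,0],[1,0,-5,0,0,0,0],[1,0,-9,0,0,0,0],[1,0,-12,0,0,0,0],[1,0,-15,0,0,0,0],[1,6,-15,3,0,0,0],[1,10,-15,6,0,0,0],[1,14,-15,9,0,0,0],[1,18,-15,12,0,0,0],[1,22,-15,14,0,0,0],[1,25,-15,14,0,0,0],[1,25,-15,14,0,0,0],[1,25,-15,14,0,0,0]]'
python3 - <<'E'
from h import *
did([1,25,-15,14,0,0,0])
im=arm.get_image('top'); cv2.imwrite('pics/t15.png',im[:,:,::-1])
c=im[155:240,218:335,::-1]; c=cv2.convertScaleAbs(c,alpha=1.3,beta=10);cv2.imwrite('pics/t15c.png',cv2.resize(c,None,fx=6.8,fy=6.8,interpolation=cv2.INTER_CUBIC))
im=arm.get_image('scene'); cv2.imwrite('pics/s15.png',im[:,:,::-1])
snap('15',['scene']); print(arm.read_state()['contact_force'])
E
```

```text
clock: 27.78
position: [470.7, 232.9, 389.5]
ee_rot: [-0.506, -0.494, 0.493, 0.507]
contact_force: [-0.3, -0.6, 0.1]
gripper_width: 85.2
[ 0.41810452 -0.8511248   0.22178914]
```

View pics/t15c.png

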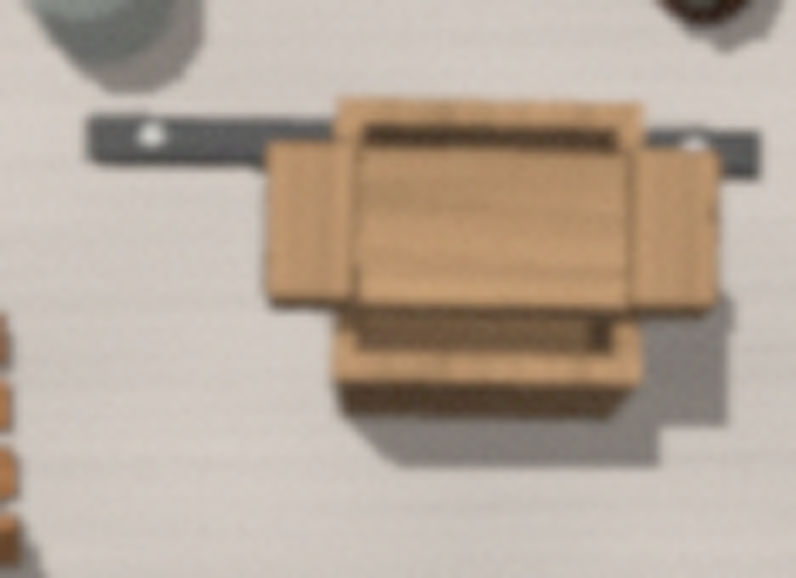

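View pics/scene15.png

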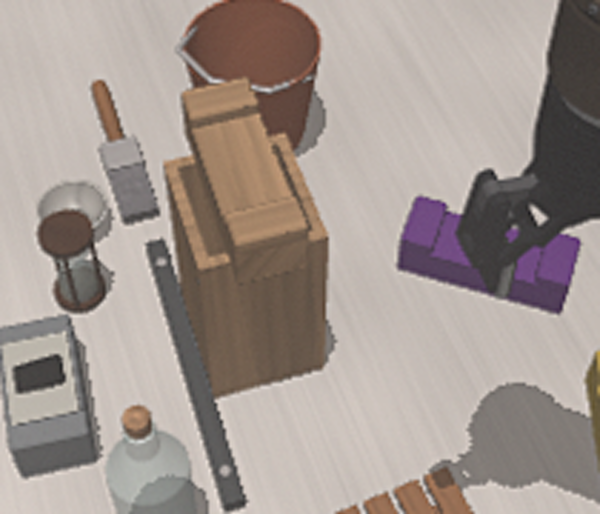

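View pics/t15.png

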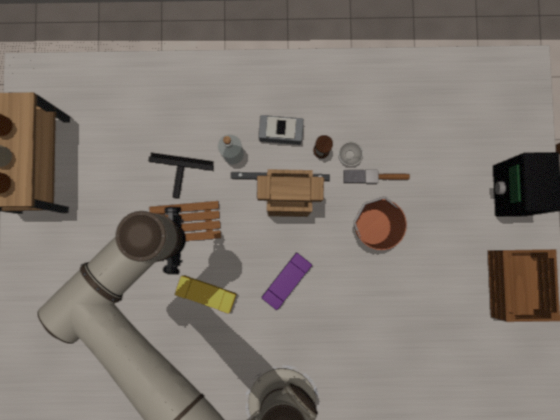

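```bash
python3 - <<'E'
from h import *
f=lambda L:(np.array(L)+.5)/6.8-.5+[218,155]
print(rectfit(back('top',f([[266,140],[720,152],[716,312],[266,302]]),265),60,170))
c,y,r=rectfit(back('top',f([[337,97],[643,104],[642,384],[333,381]]),210),110,120); print(c,y,r)
Rr=binpose([0,0,0],[661.6,-3.5,0],-.036,0,0); B=binpose([0,0,0],[*c,0],y,0,0)
for p in ([55,60,0,1],[55,-60,0,1]): print('in rail frame',np.round((np.linalg.inv(Rr)@B@p)[:3],1))
im0=cv2.imread('pics/top0.png');im1=cv2.imread('pics/t15.png')
E
```

```text
(array([603.21141903, -26.65113106]), np.float64(-0.0367225163320885), array([[ 0.5,  0. ],
       [-0.1,  0.5],
       [-0.1,  1. ],
       [-0.3, -1.5]]))
[604.43883807 -26.85816383] -0.027143184947736806 [[ 0.6 -0.3]
 [-0.4  0.6]
 [ 0.1  0. ]
 [-0.4 -0.4]]
in rail frame [-1.8 35.1  0. ]
in rail frame [ -0.8 -84.9   0. ]
```

```bash
python3 - <<'E'
from bench import arm
print(arm.job_done(), arm.read_state()['clock'])
E
```

```text
the job is handed in; nothing more can be done
the job is handed in; nothing more can be done
```

I handed the job in at about 28 s of the 72 s; no verdict was reported. The headrest went onto the board. I tipped the bin to about 0.16 rad and swung it about 0.37 rad on its far right corner, then back square on its far left corner. I set it down by the rail and laid the headrest back on its top.

**Last checks:**
- **Bin against the rail:** both far corners measured about 1 to 2 mm from the rail's face, with no gap visible in the scene view. The bin is within 0.01 rad of square and looks upright.
- **Headrest:** its centre is about 1 to 2 mm from the middle of the bin's top, and its long side is within 0.01 rad of the bin's y.
- **Other things:** the bystanders looked unmoved in the top view, judged by eye. The robot was clear of everything at the end.

**What disagreed:** after the walk the gap was about 6 mm in the top view, but the scene overlay suggested 1 to 2 mm more. I re-gripped the near wall to push the bin closer. The plain push stuck, so I took most of its weight and slid it about 5 to 6 mm. That may have raised the bin slightly, by 5 mm at most judging by the tool height, below the 12 mm limit.

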